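# Put the dried stone tiles back in their guarded stand

## Robot

A 6-joint arm with a two-finger parallel gripper is mounted at the origin on the work surface. World frame = base frame: x ahead of the robot, y to its left, z up, the work surface at z = 0. Lengths are in mm, angles in rad, forces in N, time in s.
With the tool pointing down it reaches from about 350 to 850 mm from the base axis. Payload 8.1 kg.
Tool frame: the origin (TCP) lies on the centre line of the jaws, within the pads' length; the fingertips stand 14 mm ahead of it and the grasp point (between the pads) lies 5 mm behind it (bot.tcp_to_tips is the distance from the TCP to the fingertips, in mm); z points along the fingers, y is the direction in which the jaws open and shut (so a half turn about z gives the same grasp; the last joint's range is limited). The gripper opens to 85 mm and grips with 20 to 120 N. Pads are 22 mm wide; open, the fingers measure 114 mm over their backs; the gripper's body (76 mm by 85 mm) begins 54 mm behind the grasp point. The pads swing forward as they close: fully open they stand 13 mm farther back than shut.
Start: joints at [-1.208, 0.13, 1.488, -0, 1.523, -0.085], TCP at [259.81, -540.837, 245.292] pointing down, gripper open.
Joint ranges: [-2.96, 2.96], [-0.89, 2.26], [0.02, 2.5], [-1.34, 4.48], [0, 2.73], [-2.66, 2.66]. Speed limits (rad/s): [2.39, 2.39, 2.79, 3.14, 3.14, 3.14].

## Interface

Orientations are given as a 3x3 rotation matrix whose columns are the frame's x, y, z axes.
In Python, from rig import observe, imaging, workorder, bot gives the robot as it stands.
- The arm moves only by the tool step_arm, never from a script. Its argument "rows" is a list of rows, each an object of numbers: "jaw": the closure, from 0 (fully open) to 1 (shut); "tx", "ty", "tz": the shift along the tool's x, y, z in mm; "spin": the turn about the tool's z in degrees. A call has 1 to 10 rows; each row is the pose to reach, as a shift and turn from the pose commanded when the call began, along the tool's axes at that moment; what a row does not reach only later rows make up. A row lasts 1/10 s, in which the tool goes at most 50 mm and 8.59 degrees, less where a joint would pass 70% of its speed; a pose out of reach is approached as far as the arm can. A call with a gripper value outside its range is refused whole. The fingers move at their own pace and stop on an object; "newtons" is the grip in N (left out, the last holds). Time passes only in rows, so rows that repeat a pose let the fingers close. It gives the time, the measured TCP pose, the force and the opening at its end, in the units of the state.
- observe(): the state, without advancing time (a new reading comes with each control period).
- imaging.grab_frame(name): name is "scene" or "side" or "wrist"; returns a dict with "pixels" (480x640x3 uint8, red, green, blue), "vertical_fov" (degrees; the focal length in pixels is half the picture's height over the tangent of half this angle, whatever the lens; pixels are square), "cx", "cy" (the principal point, pixels), "rvec" (rotation vector, rad) and "tvec" (3), from world to camera coordinates, as OpenCV has them. Camera axes: x right, y down, z forward; pixel columns grow to the right and rows downward; lengths in mm; the calibration is good to about 2 mm. A picture is of the moment at which its call begins. There is no depth.
- workorder.close_job(): hands the job in, once; it reports no verdict.
The state is a dict: "clock": time; "joint_pos": joint angles; "qvel": joint speeds; "tau": joint torques, N m; "tcp_pos": TCP position; "ee_rot": TCP orientation; "wrist_force": force on the tool from outside, world axes, zero at the start; "moment": the same for the moment, N m; "grip_width": opening from 0.0 (shut) to 1.0 (fully open).
Only numpy, scipy, OpenCV 4.12 (cv2) and the standard library are available. Lean on these libraries where they do the work, as an engineer would, in place of code of your own. Each camera call takes 0.05 s, during which the arm holds its last target. There are 200 camera calls.

## Task

The absorbent stone tiles have dried and go back into the black wire stand: swing the stand's guard gate all the way down, move every tile that is in the bamboo block into a slot of its own in the stand, standing upright, and tap the row along the slots until every tile's edge is flush against the stand's back panel. Then swing the gate fully up again so that an earthquake cannot shake them out, and leave the jars, dish, opener and other things where they are.

Things in the scene. Friction and masses are not known exactly. Their poses are not given: they have to be found in the camera images.
- tile_mint: mint green absorbent stone tile, a flat slab 60 wide (its x) x 8 thick (its y) x 90 tall (its z), about 55 g; starts standing on a 60 x 8 end in a pocket of the bamboo block, possibly leaning up to 5 degrees; origin at the centre of its underside, z up along the tile. Alike back and front. Some tiles are absent in some runs
- tile_pink: pink absorbent stone tile, a flat slab 60 wide (its x) x 8 thick (its y) x 90 tall (its z), about 55 g; starts standing on a 60 x 8 end in a pocket of the bamboo block, possibly leaning up to 5 degrees; origin at the centre of its underside, z up along the tile. Alike back and front. Some tiles are absent in some runs
- tile_sand: sand yellow absorbent stone tile, a flat slab 60 wide (its x) x 8 thick (its y) x 90 tall (its z), about 55 g; starts standing on a 60 x 8 end in a pocket of the bamboo block, possibly leaning up to 5 degrees; origin at the centre of its underside, z up along the tile. Alike back and front. Some tiles are absent in some runs
- tile_grey: dark grey absorbent stone tile, a flat slab 60 wide (its x) x 8 thick (its y) x 90 tall (its z), about 55 g; starts standing on a 60 x 8 end in a pocket of the bamboo block, possibly leaning up to 5 degrees; origin at the centre of its underside, z up along the tile. Alike back and front. Some tiles are absent in some runs
- tile_blue: blue absorbent stone tile, a flat slab 60 wide (its x) x 8 thick (its y) x 90 tall (its z), about 55 g; starts standing on a 60 x 8 end in a pocket of the bamboo block, possibly leaning up to 5 degrees; origin at the centre of its underside, z up along the tile. Alike back and front. Some tiles are absent in some runs
- tile_brown: dark brown absorbent stone tile, a flat slab 60 wide (its x) x 8 thick (its y) x 90 tall (its z), about 55 g; starts standing on a 60 x 8 end in a pocket of the bamboo block, possibly leaning up to 5 degrees; origin at the centre of its underside, z up along the tile. Alike back and front. Some tiles are absent in some runs
- stand: black steel wire tile stand, fixed, 90 (its x) x 134 (its y); origin at the centre of its underside on the shelf, z up. Floor 6 above the origin. Seven wire hoops (4 mm wire, tops 56 above the origin, spanning x = -14 to 26) at y = -48, -32, -16, 0, 16, 32, 48 part six slots. The back panel is on the +x side, the guard gate on the -x side, roughly towards the robot
- stand_floor (a point): centre of the stand's floor, at (0, 0, 6) in the stand's frame, same axes. The six slots, 12 wide, are centred on y = -40, -24, -8, 8, 24, 40; a tile stands in one with its 60 mm width along x; any slots may be used, one tile in each. Between front rail and back panel a tile has 18 mm of play along x
- back_face (a point): middle of the foot of the back panel's inner face, at (39, 0, 6) in the stand's frame; the panel runs along y, its top 44 above the stand's origin. A tile flush against it has its centre at x = +9 in the stand's frame. Opposite, a front wire rail along y: inner side x = -39, outer side x = -43, top 25 above the stand's origin
- guard (a joint): hinge of the stand's guard gate (a wire frame), rad: 0 = fully up (upright, at its stop), 1.1 = fully down, leaning out to the stand's -x side, at its stop. Friction holds it wherever it is left (about 2 N at the top bar moves it). Hinge axis along the stand's y, at x = -48, z = 14 in its frame. While up it is in the way of fingers that hold a tile by its two side edges
- guard_bar (a point): middle of the gate's top bar: a 9 mm thick orange sleeve, 80 long, along the stand's y, 100 from the hinge axis; 6 mm side wires at y = -67 and +67 and a 6 mm middle bar 46 from the axis. Up, the top bar is at x = -48, z = 114 in the stand's frame, its underside 13 above the tops of seated tiles, so it can be pushed from behind; down, it is at x = -137, z = 59
- block: bamboo drying block, fixed, 92 (its x) x 180 (its y) x 45 tall; origin at the centre of its underside. Six pockets, 72 long along x, 10 wide, 30 deep (floor 15 above the origin), centred on y = -70, -42, -14, 14, 42, 70
- shaker_a: empty glass shaker jar with steel twist cap, 48 across x 95 tall, on the clear turntable; origin under its centre; leave alone
- shaker_b: second glass shaker jar, the same; leave alone
- soy_dish: red soy dish, 90 across x 22 tall; origin under its centre; leave alone
- opener: stainless bottle opener lying flat, 120 x 36 x 4; origin near its middle; leave alone
- oil_bottle: amber oil bottle, 60 across x 190 tall; origin under its centre; leave alone
- pepper_mill: dark wooden pepper mill, 54 across x 146 tall; origin under its centre; leave alone
- salt_can: small can, 60 across x 80 tall; origin under its centre; leave alone
Mind the look-alikes: they are no part of the job. What is shaped like the tile_sand but orange is not meant.

How it is judged (in metres and radians):
On the way, in this order (a step that is already met when the one before it is completed fails the run):
1. the guard gate is swung down (beyond 0.9 rad) (value of joint guard above 0.9 rad), for 0.2 s.
2. every tile stands upright in a slot of the stand (y of tile_mint in the frame of stand between -0.05 and 0.05 m and z of tile_mint in the frame of stand between 0.003 and 0.0095 m and angle between each of tile_mint, tile_pink, tile_sand, tile_grey, tile_blue, tile_brown's own z axis and vertical below 0.14 rad and angle between the y axis of each of tile_mint, tile_pink, tile_sand, tile_grey, tile_blue, tile_brown and the y axis of stand, either way round below 0.2 rad and x of tile_mint in the frame of stand between -0.014 and 0.014 m and y of tile_pink in the frame of stand between -0.05 and 0.05 m and z of tile_pink in the frame of stand between 0.003 and 0.0095 m and x of tile_pink in the frame of stand between -0.014 and 0.014 m and y of tile_sand in the frame of stand between -0.05 and 0.05 m and z of tile_sand in the frame of stand between 0.003 and 0.0095 m and x of tile_sand in the frame of stand between -0.014 and 0.014 m and y of tile_grey in the frame of stand between -0.05 and 0.05 m and z of tile_grey in the frame of stand between 0.003 and 0.0095 m and x of tile_grey in the frame of stand between -0.014 and 0.014 m and y of tile_blue in the frame of stand between -0.05 and 0.05 m and z of tile_blue in the frame of stand between 0.003 and 0.0095 m and x of tile_blue in the frame of stand between -0.014 and 0.014 m and y of tile_brown in the frame of stand between -0.05 and 0.05 m and z of tile_brown in the frame of stand between 0.003 and 0.0095 m and x of tile_brown in the frame of stand between -0.014 and 0.014 m), for 0.2 s.
At the end, for the whole second after the job is handed in: every tile present stands at rest on the stand's floor in a slot, within 8 degrees of upright, its edge within 2.5 mm of flush with the back panel (tile centre at x = 6.5 to 11.5 mm in the stand's frame); the guard gate is up (joint below 0.12 rad) (y of tile_mint in the frame of stand between -0.05 and 0.05 m and z of tile_mint in the frame of stand between 0.003 and 0.0095 m and angle between each of tile_mint, tile_pink, tile_sand, tile_grey, tile_blue, tile_brown's own z axis and vertical below 0.14 rad and angle between the y axis of each of tile_mint, tile_pink, tile_sand, tile_grey, tile_blue, tile_brown and the y axis of stand, either way round below 0.2 rad and x of tile_mint in the frame of stand between 0.0065 and 0.0115 m and linear speed of each of tile_mint, tile_pink, tile_sand, tile_grey, tile_blue, tile_brown below 0.02 m/s and y of tile_pink in the frame of stand between -0.05 and 0.05 m and z of tile_pink in the frame of stand between 0.003 and 0.0095 m and x of tile_pink in the frame of stand between 0.0065 and 0.0115 m and y of tile_sand in the frame of stand between -0.05 and 0.05 m and z of tile_sand in the frame of stand between 0.003 and 0.0095 m and x of tile_sand in the frame of stand between 0.0065 and 0.0115 m and y of tile_grey in the frame of stand between -0.05 and 0.05 m and z of tile_grey in the frame of stand between 0.003 and 0.0095 m and x of tile_grey in the frame of stand between 0.0065 and 0.0115 m and y of tile_blue in the frame of stand between -0.05 and 0.05 m and z of tile_blue in the frame of stand between 0.003 and 0.0095 m and x of tile_blue in the frame of stand between 0.0065 and 0.0115 m and y of tile_brown in the frame of stand between -0.05 and 0.05 m and z of tile_brown in the frame of stand between 0.003 and 0.0095 m and x of tile_brown in the frame of stand between 0.0065 and 0.0115 m and value of joint guard below 0.12 rad); the robot touches nothing.
It fails at once if a shaker jar, the dish, opener, oil bottle, pepper mill or can is moved more than 40 mm (distance of any of shaker_a, shaker_b, soy_dish, opener, oil_bottle, pepper_mill, salt_can from where it was at the start of the episode above 0.04 m).
Of tile_mint, tile_pink, tile_sand, tile_grey, tile_blue, tile_brown only 4 to 6 are there at a start; the rules pass over those that are not, and their reading is None.
At some moment in a run one of tile_mint, tile_pink, tile_sand, tile_grey, tile_blue, tile_brown may be knocked a few centimetres aside while the robot is not near it.
It also fails if it takes over 210 s, if anything falls off the work surface, if the arm or the gripper's body presses on something with over 40 N, if the wrist force passes 120 N, or if a joint passes its speed limit or range.

## Working session

There is one attempt and no reset: what is moved stays moved. The work goes in short steps, Python scripts to look and compute and a tool call to move; the robot and the scene stay as the last step left them, time stands still between calls to the robot, and variables do not carry over. Pictures are saved under pics/ and viewed, about 12 in all and at most 16, crops included, and the job is handed in when it is done.

Besides the shell and the picture viewer there is one more tool, called after ">>>" as name(argument=value, ...), one argument or row to a line, values as JSON. step_arm: Moves the arm, as the interface text tells. Its arguments: {"type":"object","properties":{"rows":{"type":"array","items":{"type":"object","properties":{"jaw":{"type":"number"},"tx":{"type":"number"},"ty":{"type":"number"},"tz":{"type":"number"},"spin":{"type":"number"}}}},"newtons":{"type":"number"}},"required":["rows"]}

```bash
ls; mkdir -p pics; cat > h.py <<'E'
import numpy as np, cv2
from rig import observe, imaging, workorder, bot
def grab(n,fn=None):
    f=imaging.grab_frame(n); 
    if fn: cv2.imwrite('pics/'+fn,f['pixels'][:,:,::-1])
    return f
def cam(f):
    F=240/np.tan(np.radians(f['vertical_fov'])/2)
    K=np.array([[F,0,f['cx']],[0,F,f['cy']],[0,0,1.]])
    R=cv2.Rodrigues(np.array(f['rvec'],float))[0]; t=np.array(f['tvec'],float).reshape(3)
    return K,R,t
def ray(f,u,v,z):
    K,R,t=cam(f); d=R.T@np.linalg.inv(K)@[u,v,1]; c=-R.T@t
    return c+d*(z-c[2])/d[2]
def proj(f,P):
    K,R,t=cam(f); q=(R@np.atleast_2d(P).T).T+t; q=(K@q.T).T; return q[:,:2]/q[:,2:]
E
python3 - <<'E'
from h import *
for n in ['scene','side','wrist']:
    f=grab(n,n+'0.png'); K,R,t=cam(f); print(n,-R.T@t,f['vertical_fov'],K[0,0],R[2], f['cx'],f['cy'])
    np.save(n+'0.npy',f,allow_pickle=True)
print(observe())
E
```

```text
pics
scene [1109.99348452 -669.72042206 1150.75633652] 57.06875856046422 441.39321216232304 [-0.39462157  0.4973642  -0.77259476] 311.95245424150943 237.33770913984944
side [ 852.61480798 -890.10552384  990.17478103] 47.34931628141396 547.3929572566597 [-0.24057548  0.70176582 -0.67055811] 322.7259358986154 245.43752995202345
wrist [ 325.38434329 -510.2769871   373.00105646] 70.95523220026095 336.74578882729526 [-0.2564588  -0.121422   -0.95889811] 318.0349299695533 236.95727819512362
{'clock': 0.15, 'joint_pos': array([-1.20840156e+00,  1.31005793e-01,  1.48907510e+00,  2.76855546e-05,
        1.52299394e+00, -8.53815691e-02]), 'qvel': array([ 0.00103475, -0.00151844, -0.00315053,  0.00107902, -0.00041089,
        0.00082535]), 'tau': array([ 1.57223276e-03, -5.70060039e+01, -5.01159775e+01, -1.64500129e-04,
        9.49562411e-03,  5.20264553e-05]), 'tcp_pos': array([ 259.66686139, -540.43472322,  244.44932628]), 'ee_rot': array([[ 9.01412711e-01,  4.32960592e-01, -4.99597214e-04],
       [ 4.32960853e-01, -9.01411644e-01,  1.39571892e-03],
       [ 1.53948545e-04, -1.47442481e-03, -9.99998901e-01]]), 'wrist_force': array([ 0.05059384, -0.59734431,  0.3236447 ]), 'moment': array([0.01612174, 0.0365854 , 0.05458736]), 'grip_width': 0.999697260763274}
```

View pics/scene0.png

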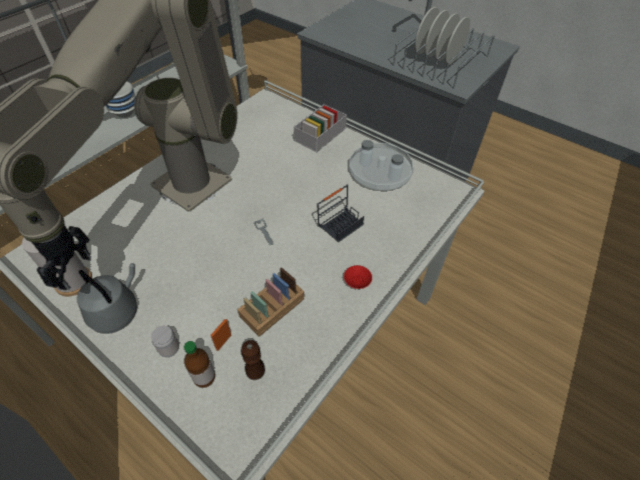

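View pics/side0.png

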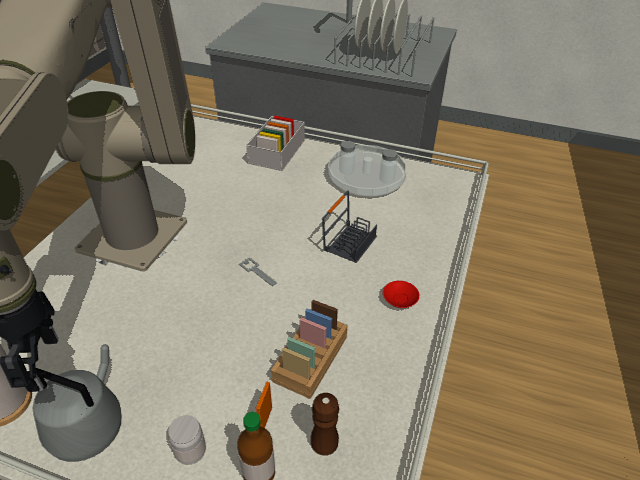

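Five tiles are visible: in the side view brown (323,313), blue (318,323), pink (313,333), mint (300,352) and sand (295,362). The stand is near (350,235) with its gate up. The orange decoy is at (264,405).

```bash
python3 - <<'E'
import cv2,numpy as np
a=cv2.imread('pics/side0.png'); 
c1=cv2.resize(a[285:405,260:360],None,fx=4.5,fy=4.5,interpolation=cv2.INTER_CUBIC)
c2=cv2.resize(a[185:270,310:390],None,fx=4.3,fy=4.3,interpolation=cv2.INTER_CUBIC)
H=max(c1.shape[0],c2.shape[0]); 
o=np.zeros((H,c1.shape[1]+c2.shape[1],3),np.uint8); o[:c1.shape[0],:c1.shape[1]]=c1; o[:c2.shape[0],c1.shape[1]:]=c2
print(o.shape); cv2.imwrite('pics/crop1.png',o)
E
```

```text
(540, 794, 3)
```

View pics/crop1.png

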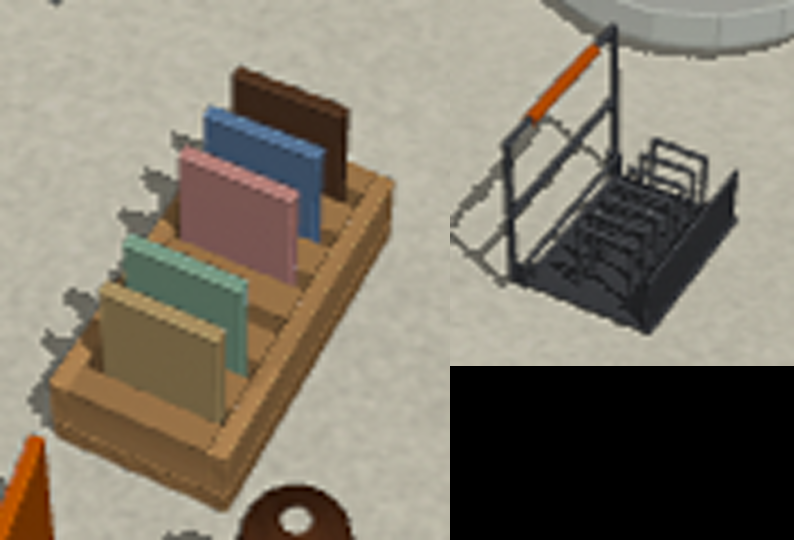

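```bash
python3 - <<'E'
from h import *
f=np.load('side0.npy',allow_pickle=True).item()
L=lambda *p:[ray(f,*q).round(1)[:2] for q in p]
b=L((271.6,369.9,45),(310,386.1,45),(347.1,325,45)); print('block',b, np.linalg.norm(b[0]-b[1]),np.linalg.norm(b[1]-b[2]), 'c',(b[0]+b[2])/2)
hs=cv2.cvtColor(f['pixels'],cv2.COLOR_RGB2HSV)
s=np.load('scene0.npy',allow_pickle=True).item()
for nm,g,box in (('side',f,(185,225,310,360)),('scene',s,(180,215,300,365))):
    h=cv2.cvtColor(g['pixels'],cv2.COLOR_RGB2HSV); m=((h[...,0]<18)&(h[...,1]>150)&(h[...,2]>60)); mm=np.zeros_like(m); y0,y1,x0,x1=box; mm[y0:y1,x0:x1]=m[y0:y1,x0:x1]
    v,u=np.nonzero(mm); print(nm,len(u),u.mean(),v.mean())
    r=cv2.fitLine(np.stack([u,v],1).astype(np.float32),2,0,.01,.01).ravel(); 
    t=(u-r[2])*r[0]+(v-r[3])*r[1]
    for k in (t.min(),t.max()): print(ray(g,r[2]+k*r[0],r[3]+k*r[1],114).round(1))
print('panel', L((377,225,44),(355.5,185+332/4.3-10,44),(355.5,185+332/4.3,0)))
for p in [(264,405,40),(325,440,0),(187,455,0),(255,470,0),(257,270,0),(401,300,10),(347,150,95),(390,160,95)]: print(p, ray(f,*p).round(0)[:2])
E
```

```text
block [array([ 543. , -296.8]), array([ 630.7, -305.9]), array([ 652.6, -130.2])] 88.17085686325163 177.0595944872799 c [ 597.8 -213.5]
side 67 335.910447761194 203.88059701492537
[508.9 151.  114. ]
[523.9 232.4 114. ]
scene 25 332.4 194.08
[511.8 151.9 114. ]
[525.  222.4 114. ]
panel [array([622.7, 228.5]), array([600., 105.]), array([599.5, 114.5])]
(264, 405, 40) [ 560. -374.]
(325, 440, 0) [ 690. -382.]
(187, 455, 0) [ 455. -499.]
(255, 470, 0) [ 588. -482.]
(257, 270, 0) [371.  -1.]
(401, 300, 10) [744.  17.]
(347, 150, 95) [456. 478.]
(390, 160, 95) [591. 471.]
```

```bash
python3 -c "
import rig;print([x for x in dir(rig.bot) if x[0]!='_'])"
```

```text
['MotionError', 'tcp_to_tips']
```

```bash
cat >> h.py <<'E'
BL=dict(o=np.array([597.8,-213.5]),a=-6.7)
ST=dict(o=np.array([563.7,182.5]),a=-10.4)
def w(fr,x,y):
    c,s=np.cos(np.radians(fr['a'])),np.sin(np.radians(fr['a'])); return fr['o']+[c*x-s*y,s*x+c*y]
def loc(fr,P):
    c,s=np.cos(np.radians(fr['a'])),np.sin(np.radians(fr['a'])); d=np.asarray(P)[:2]-fr['o']; return np.array([c*d[0]+s*d[1],-s*d[0]+c*d[1]])
def go(x,y,z,ang,o=None):
    o=o or observe(); R=o['ee_rot']; d=R.T@(np.array([x,y,z])-o['tcp_pos'])
    yaw=np.degrees(np.arctan2(R[1,1],R[0,1])); sp=-((ang-yaw+180)%360-180)
    print('tx %.1f ty %.1f tz %.1f spin %.1f'%(*d,sp),'| z',o['tcp_pos'].round(1),'yaw %.2f'%yaw,'F',o['wrist_force'].round(1),'t',round(o['clock'],2),'g',round(o['grip_width'],3))
E
python3 -c "
from h import *
go(590,-200,330,-6.7);go(560,190,330,-10.4)"
```

```text
tx 445.2 ty -164.0 tz -85.2 spin -57.6 | z [ 259.7 -540.4  244.4] yaw -64.34 F [ 0.1 -0.6  0.3] t 0.15 g 1.0
tx 587.0 ty -528.5 tz -84.7 spin -53.9 | z [ 259.7 -540.4  244.4] yaw -64.34 F [ 0.1 -0.6  0.3] t 0.15 g 1.0
```

>>> step_arm(
  rows=[
    {"jaw": 1,"tx": 0,"ty": 0,"tz": -50,"spin": 0},
    {"jaw": 1,"tx": 445,"ty": -164,"tz": -85,"spin": -57.6},
    {"jaw": 1,"tx": 445,"ty": -164,"tz": -85,"spin": -57.6},
    {"jaw": 1,"tx": 445,"ty": -164,"tz": -85,"spin": -57.6},
    {"jaw": 1,"tx": 445,"ty": -164,"tz": -85,"spin": -57.6},
    {"jaw": 1,"tx": 445,"ty": -164,"tz": -85,"spin": -57.6},
    {"jaw": 1,"tx": 445,"ty": -164,"tz": -85,"spin": -57.6},
    {"jaw": 1,"tx": 445,"ty": -164,"tz": -85,"spin": -57.6},
    {"jaw": 1,"tx": 445,"ty": -164,"tz": -85,"spin": -57.6},
    {"jaw": 1,"tx": 445,"ty": -164,"tz": -85,"spin": -57.6},
  ],
)

```text
clock: 1.15
tcp_pos: [573.2, -216.8, 328.3]
ee_rot: [[0.117, 0.993, -0.0], [0.993, -0.117, 0.0], [0.0, -0.0, -1.0]]
wrist_force: [-0.2, -1.1, 0.3]
grip_width: -0.001
```

>>> step_arm(
  rows=[
    {"jaw": 1},
    {"jaw": 1},
    {"jaw": 1},
    {"jaw": 1},
    {"jaw": 1},
  ],
)

```text
schema error: expected keys jaw, tx, ty, tz, spin
```

```bash
python3 - <<'E'
from h import *
f=grab('wrist','w1.png'); np.save('w1.npy',f,allow_pickle=True); go(560,190,330,-10.4)
E
```

```text
tx 396.1 ty -62.4 tz -0.2 spin 4.0 | z [ 577.5 -210.6  328.5] yaw -6.45 F [-1.3  4.2 -0.1] t 1.2 g 0.001
```

View pics/w1.png

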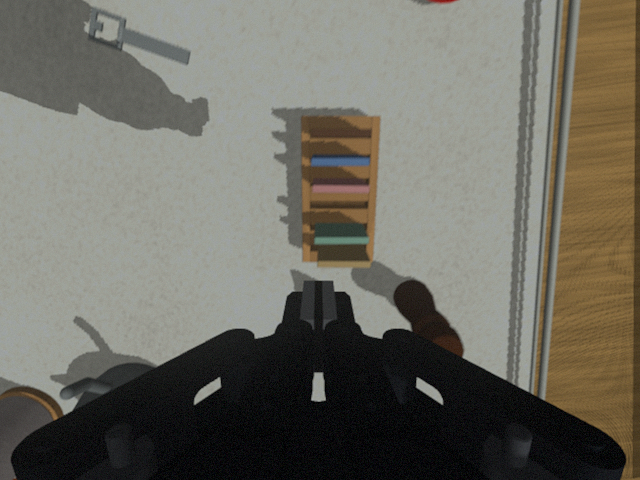

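The wrist view shows the block at columns 302-380, rows 116-262, with blue (340,160), pink (340,188), mint (340,238) and sand just above the finger tips. Brown is in the top pocket. On to the stand.

>>> step_arm(
  rows=[
    {"jaw": 1,"tx": 390,"ty": -58,"tz": 0,"spin": 4},
    {"jaw": 1,"tx": 390,"ty": -58,"tz": 0,"spin": 4},
    {"jaw": 1,"tx": 390,"ty": -58,"tz": 0,"spin": 4},
    {"jaw": 1,"tx": 390,"ty": -58,"tz": 0,"spin": 4},
    {"jaw": 1,"tx": 390,"ty": -58,"tz": 0,"spin": 4},
    {"jaw": 1,"tx": 390,"ty": -58,"tz": 0,"spin": 4},
    {"jaw": 1,"tx": 390,"ty": -58,"tz": 0,"spin": 4},
    {"jaw": 1,"tx": 390,"ty": -58,"tz": 0,"spin": 4},
    {"jaw": 1,"tx": 390,"ty": -58,"tz": 0,"spin": 4},
    {"jaw": 1,"tx": 390,"ty": -58,"tz": 0,"spin": 4},
  ],
)

```text
clock: 2.2
tcp_pos: [559.9, 176.6, 327.9]
ee_rot: [[0.184, 0.983, -0.001], [0.983, -0.184, -0.0], [-0.001, -0.001, -1.0]]
wrist_force: [0.1, -0.0, 0.7]
grip_width: 0.002
```

>>> step_arm(
  rows=[
    {"jaw": 1,"tx": 0,"ty": 0,"tz": 0,"spin": 0},
    {"jaw": 1,"tx": 0,"ty": 0,"tz": 0,"spin": 0},
    {"jaw": 1,"tx": 0,"ty": 0,"tz": 0,"spin": 0},
  ],
)

```text
clock: 2.5
tcp_pos: [560.6, 174.3, 328.5]
ee_rot: [[0.188, 0.982, 0.0], [0.982, -0.188, -0.0], [-0.0, 0.0, -1.0]]
wrist_force: [-0.7, -1.2, 0.1]
grip_width: 0.0
```

```bash
python3 - <<'E'
from h import *
f=grab('wrist'); np.save('w2.npy',f,allow_pickle=True); a=f['pixels'][:,:,::-1]
cv2.imwrite('pics/w2.png',cv2.resize(a[60:300,160:480],(800,600),interpolation=cv2.INTER_CUBIC)); go(560,190,330,-10.4)
E
```

```text
tx 15.2 ty -3.6 tz -1.5 spin -0.4 | z [560.6 174.4 328.5] yaw -10.84 F [ 0.3 -0.2  0.2] t 2.55 g 0.002
```

View pics/w2.png

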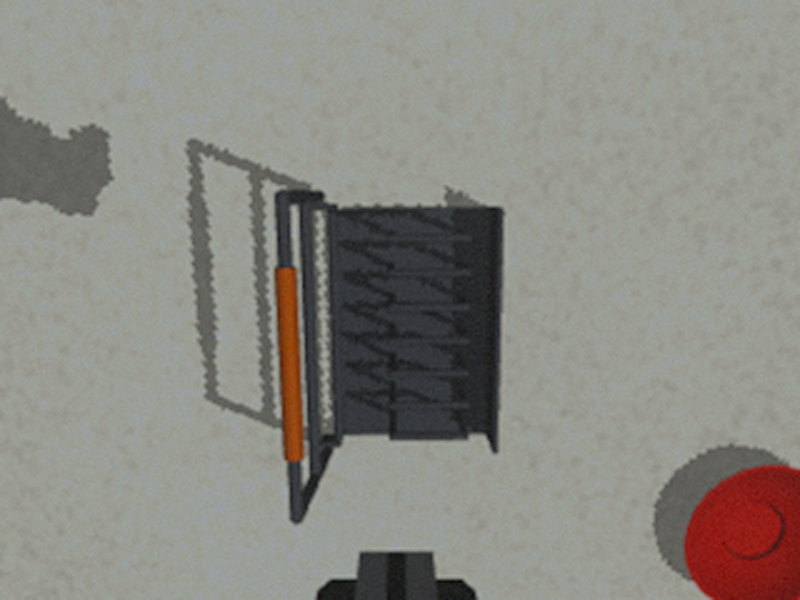

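The stand fills the crop from column 280 to 503: the orange bar runs (287,268)-(293,460), and the panel's top runs (502,208)-(497,452).

```bash
python3 - <<'E'
from h import *
f=np.load('w2.npy',allow_pickle=True).item()
h=cv2.cvtColor(f['pixels'],cv2.COLOR_RGB2HSV)
m=((h[...,0]<18)&(h[...,1]>150)&(h[...,2]>60)); m[:,310:]=0
v,u=np.nonzero(m); P=np.array([ray(f,a,b,114)[:2] for a,b in zip(u,v)]).astype(np.float32)
r=cv2.minAreaRect(P); print('bar',r,len(u))
c=lambda x,y,z: ray(f,160+x/2.5,60+y/2.5,z)[:2].round(1)
a,b=c(502,208,44),c(497,452,44); print('panel outer top',a,b,np.linalg.norm(a-b),np.degrees(np.arctan2(-(a-b)[0],(a-b)[1])))
d=c(330,207,6),c(338,437,6); print(d)
bc=np.array(r[0])
L=lambda x,y: None
import math
# hoop right ends (x=26 at top z=56)
for y in (239,271,305,340,373,407): print(c(470,y,56))
E
```

```text
bar ((518.669921875, 184.67166137695312), (80.9347152709961, 7.85951042175293), 79.68311309814453) 582
panel outer top [623.2 227.9] [602.2 109. ] 120.74025840621678 -10.016226567134964
(array([540.6, 243.7]), array([519., 122.]))
[605.1 217.5]
[602.7 203.1]
[600.1 187.4]
[597.4 171. ]
[594.7 155.1]
[591.9 138.3]
```

```bash
sed -i "s/^ST=.*/ST=dict(o=np.array([566.8,176.3]),a=-10.3)/" h.py; python3 - <<'E'
from h import *
go(*w(ST,-12,0),190,-10.3); go(*w(ST,-12,0),114,-10.3)
f=np.load('w2.npy',allow_pickle=True).item()
E
```

```text
tx 2.9 ty -6.3 tz 138.5 spin -0.5 | z [560.6 174.4 328.5] yaw -10.84 F [ 0.3 -0.2  0.2] t 2.55 g 0.002
tx 2.9 ty -6.3 tz 214.5 spin -0.5 | z [560.6 174.4 328.5] yaw -10.84 F [ 0.3 -0.2  0.2] t 2.55 g 0.002
```

>>> step_arm(
  rows=[
    {"jaw": 1,"tx": 3,"ty": -6,"tz": 50,"spin": -0.5},
    {"jaw": 1,"tx": 3,"ty": -6,"tz": 100,"spin": -0.5},
    {"jaw": 1,"tx": 3,"ty": -6,"tz": 150,"spin": -0.5},
    {"jaw": 1,"tx": 3,"ty": -6,"tz": 190,"spin": -0.5},
    {"jaw": 1,"tx": 3,"ty": -6,"tz": 214,"spin": -0.5},
    {"jaw": 1,"tx": 3,"ty": -6,"tz": 214,"spin": -0.5},
    {"jaw": 1,"tx": 3,"ty": -6,"tz": 214,"spin": -0.5},
    {"jaw": 1,"tx": 3,"ty": -6,"tz": 214,"spin": -0.5},
  ],
)

```text
clock: 3.35
tcp_pos: [556.8, 179.7, 117.1]
ee_rot: [[0.178, 0.984, 0.004], [0.984, -0.178, 0.001], [0.002, 0.004, -1.0]]
wrist_force: [0.6, 0.3, 0.5]
grip_width: -0.002
```

>>> step_arm(
  rows=[
    {"jaw": 1,"tx": 0,"ty": -10,"tz": 0,"spin": 0},
    {"jaw": 1,"tx": 0,"ty": -22,"tz": 0,"spin": 0},
    {"jaw": 1,"tx": 0,"ty": -32,"tz": 1,"spin": 0},
    {"jaw": 1,"tx": 0,"ty": -42,"tz": 2,"spin": 0},
    {"jaw": 1,"tx": 0,"ty": -51,"tz": 5,"spin": 0},
    {"jaw": 1,"tx": 0,"ty": -61,"tz": 8,"spin": 0},
    {"jaw": 1,"tx": 0,"ty": -70,"tz": 13,"spin": 0},
    {"jaw": 1,"tx": 0,"ty": -78,"tz": 18,"spin": 0},
    {"jaw": 1,"tx": 0,"ty": -86,"tz": 23,"spin": 0},
    {"jaw": 1,"tx": 0,"ty": -93,"tz": 30,"spin": 0},
  ],
)

```text
clock: 4.35
tcp_pos: [463.0, 196.1, 83.9]
ee_rot: [[0.178, 0.984, 0.0], [0.984, -0.178, -0.0], [-0.0, 0.0, -1.0]]
wrist_force: [3.1, -0.8, -1.3]
grip_width: 0.002
```

>>> step_arm(
  rows=[
    {"jaw": 1,"tx": 0,"ty": -6,"tz": 7,"spin": 0},
    {"jaw": 1,"tx": 0,"ty": -12,"tz": 15,"spin": 0},
    {"jaw": 1,"tx": 0,"ty": -17,"tz": 24,"spin": 0},
    {"jaw": 1,"tx": 0,"ty": -19,"tz": 25,"spin": 0},
    {"jaw": 1,"tx": 0,"ty": -21,"tz": 26,"spin": 0},
    {"jaw": 1,"tx": 0,"ty": -21,"tz": 26,"spin": 0},
  ],
)

```text
clock: 4.95
tcp_pos: [452.4, 200.1, 64.3]
ee_rot: [[0.178, 0.984, 0.02], [0.984, -0.178, 0.002], [0.005, 0.02, -1.0]]
wrist_force: [24.9, -8.8, 13.1]
grip_width: -0.005
```

```bash
python3 - <<'E'
from h import *
f=grab('side','s3.png'); a=f['pixels'][:,:,::-1]
cv2.imwrite('pics/s3.png',cv2.resize(a[120:300,260:420],(640,720)[:2] if 0 else (533,600),interpolation=cv2.INTER_CUBIC)); go(*w(ST,-12,0),114,-10.3); print(loc(ST,observe()['tcp_pos']))
E
```

```text
tx -2.7 ty 105.8 tz -47.7 spin 0.0 | z [452.4 200.1  64.3] yaw -10.28 F [24.9 -7.9 12.5] t 5.0 g -0.002
[-116.8423113     2.92742599]
```

View pics/s3.png

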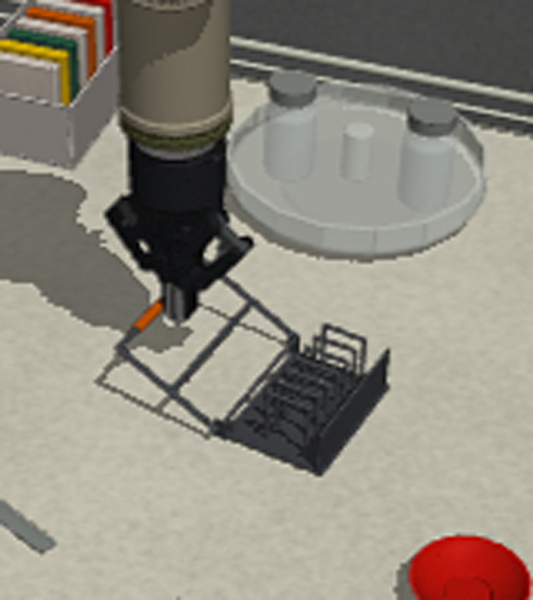

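>>> step_arm(
  rows=[
    {"jaw": 1,"tx": 0,"ty": 15,"tz": 0,"spin": 0},
    {"jaw": 0.5,"tx": 0,"ty": 15,"tz": -50,"spin": 0},
    {"jaw": 0,"tx": 0,"ty": 15,"tz": -100,"spin": 0},
    {"jaw": 0,"tx": 0,"ty": 15,"tz": -150,"spin": 0},
    {"jaw": 0,"tx": 0,"ty": 15,"tz": -195,"spin": 0},
    {"jaw": 0,"tx": 0,"ty": 15,"tz": -195,"spin": 0},
    {"jaw": 0,"tx": 0,"ty": 15,"tz": -195,"spin": 0},
  ],
)

```text
clock: 5.7
tcp_pos: [458.0, 197.5, 254.2]
ee_rot: [[0.178, 0.984, 0.002], [0.984, -0.178, 0.001], [0.001, 0.002, -1.0]]
wrist_force: [-0.5, -0.5, 0.3]
grip_width: 0.991
```

```bash
python3 -c "
from h import *
go(*w(BL,0,-90),260,-6.7)"
```

```text
tx -469.5 ty 216.2 tz -6.0 spin -3.5 | z [458.  197.5 254.2] yaw -10.24 F [-0.5 -0.5  0.3] t 5.7 g 0.991
```

>>> step_arm(
  rows=[
    {"jaw": 0,"tx": -470,"ty": 216,"tz": -6,"spin": -3.5},
    {"jaw": 0,"tx": -470,"ty": 216,"tz": -6,"spin": -3.5},
    {"jaw": 0,"tx": -470,"ty": 216,"tz": -6,"spin": -3.5},
    {"jaw": 0,"tx": -470,"ty": 216,"tz": -6,"spin": -3.5},
    {"jaw": 0,"tx": -470,"ty": 216,"tz": -6,"spin": -3.5},
    {"jaw": 0,"tx": -470,"ty": 216,"tz": -6,"spin": -3.5},
    {"jaw": 0,"tx": -470,"ty": 216,"tz": -6,"spin": -3.5},
    {"jaw": 0,"tx": -470,"ty": 216,"tz": -6,"spin": -3.5},
    {"jaw": 0,"tx": -470,"ty": 216,"tz": -6,"spin": -3.5},
    {"jaw": 0,"tx": -470,"ty": 216,"tz": -6,"spin": -3.5},
  ],
)

```text
clock: 6.7
tcp_pos: [581.4, -288.3, 255.7]
ee_rot: [[0.118, 0.993, -0.004], [0.993, -0.118, 0.003], [0.002, -0.004, -1.0]]
wrist_force: [1.4, 0.1, 0.5]
grip_width: 1.0
```

>>> step_arm(
  rows=[
    {"jaw": 0,"tx": 0,"ty": 0,"tz": 0,"spin": 0},
    {"jaw": 0,"tx": 0,"ty": 0,"tz": 0,"spin": 0},
    {"jaw": 0,"tx": 0,"ty": 0,"tz": 0,"spin": 0},
    {"jaw": 0,"tx": 0,"ty": 0,"tz": 0,"spin": 0},
  ],
)

```text
clock: 7.1
tcp_pos: [582.2, -285.4, 258.8]
ee_rot: [[0.116, 0.993, -0.001], [0.993, -0.116, 0.001], [0.001, -0.001, -1.0]]
wrist_force: [-0.5, 0.2, 0.1]
grip_width: 0.999
```

```bash
python3 - <<'E'
from h import *
f=grab('wrist','w4.png'); np.save('w4.npy',f,allow_pickle=True); go(*w(BL,0,-90),260,-6.7)
E
```

```text
tx -16.7 ty 6.9 tz -0.7 spin 0.1 | z [ 582.3 -285.5  259.3] yaw -6.65 F [0.8 0.4 0.8] t 7.15 g 1.002
```

View pics/w4.png

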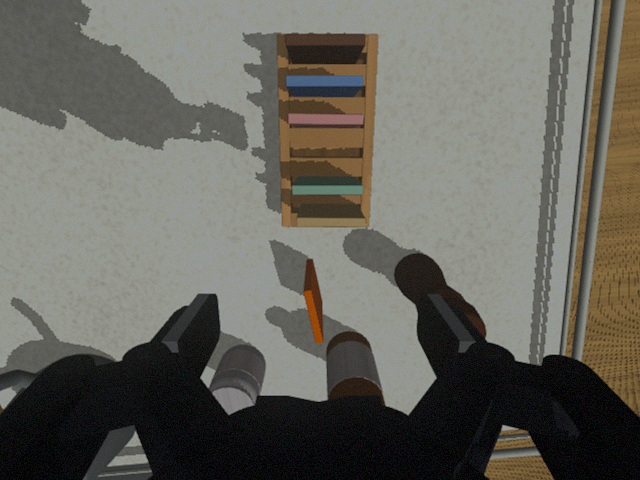

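The block spans columns 277-378, rows 34-227. The tile tops show as light strips: blue at row ~80, pink ~119, mint ~189 and sand ~220, with brown at ~40.

```bash
python3 - <<'E'
from h import *
f=np.load('w4.npy',allow_pickle=True).item()
c=lambda u,v,z: ray(f,u,v,z)[:2].round(1)
q=[c(277,34,45),c(378,34,45),c(283,227,45),c(369,227,45)]; print(q,sum(q)/4)
for i,j in((0,1),(2,3),(2,0),(3,1)): d=q[j]-q[i]; print(np.linalg.norm(d),np.degrees(np.arctan2(d[1],d[0])))
a=cv2.blur(f['pixels'],(9,1))
for r in list(range(30,64))+list(range(70,100))+list(range(110,128))+list(range(172,228)): print(r,a[r,325],end=';')
E
```

```text
[array([ 564.8, -121.8]), array([ 655. , -132.4]), array([ 543.9, -300.2]), array([ 633.7, -310.7])] [ 599.35  -216.275]
90.82070248572188 -6.702465679595739
90.41178020590023 -6.669112236258601
179.62007126153802 83.31811598689961
179.5677587987331 83.18763970231501
30 [149 153 146];31 [149 154 147];32 [141 145 140];33 [108 103  95];34 [78 61 46];35 [71 53 41];36 [76 57 44];37 [76 57 44];38 [76 57 43];39 [74 56 43];40 [74 55 41];41 [75 55 42];42 [75 57 43];43 [77 57 43];44 [70 52 39];45 [54 41 32];46 [36 29 21];47 [39 34 30];48 [39 31 27];49 [38 30 27];50 [36 32 26];51 [37 30 24];52 [39 33 27];53 [36 29 25];54 [39 31 25];55 [38 31 25];56 [37 30 25];57 [38 30 25];58 [37 30 24];59 [37 30 23];60 [36 30 26];61 [38 31 27];62 [36 29 23];63 [37 28 25];70 [99 76 48];71 [90 69 45];72 [81 61 40];73 [80 60 39];74 [81 60 37];75 [71 76 93];76 [ 70  96 131];77 [ 76 102 136];78 [ 74  99 133];79 [ 75 100 133];80 [ 74  99 132];81 [ 75  99 133];82 [ 74  99 132];83 [ 73  99 132];84 [ 75 100 134];85 [ 70  94 126];86 [50 65 87];87 [36 41 52];88 [35 43 57];89 [39 45 58];90 [36 44 58];91 [38 46 58];92 [36
[... 612 characters left out ...]
;185 [70 91 79];186 [ 97 127 112];187 [102 133 116];188 [100 131 115];189 [100 131 116];190 [ 99 130 114];191 [100 132 115];192 [ 99 131 115];193 [ 97 130 114];194 [81 97 82];195 [72 53 33];196 [79 61 38];197 [78 60 38];198 [80 63 40];199 [80 61 39];200 [80 62 39];201 [79 60 40];202 [81 62 42];203 [71 58 39];204 [62 52 38];205 [60 52 35];206 [61 53 39];207 [61 55 38];208 [61 53 38];209 [59 52 36];210 [60 53 37];211 [60 53 38];212 [60 53 38];213 [62 55 40];214 [61 53 38];215 [60 54 37];216 [59 53 39];217 [71 62 44];218 [120 104  73];219 [140 122  85];220 [137 120  82];221 [138 120  83];222 [138 119  82];223 [138 120  83];224 [137 120  82];225 [135 117  80];226 [118 100  70];227 [133 128 117];
```

```bash
sed -i "s/^BL=.*/BL=dict(o=np.array([599.35,-216.3]),a=-6.7)/" h.py; python3 - <<'E'
from h import *
f=np.load('w4.npy',allow_pickle=True).item(); a=f['pixels'].astype(int)
for n,r0,r1 in (('brown',33.7,44.8),('blue',75,86),('pink',113.8,124),('mint',184.8,194.4),('sand',217.3,226.5)):
    m=int((r0+r1)/2); ref=a[m-2:m+3,310:340].mean((0,1)); d=np.abs(cv2.blur(f['pixels'],(1,5))[m].astype(int)-ref).max(1)<14
    u=np.nonzero(d)[0]; u=u[(u>270)&(u<385)]; u0,u1=u.min(),u.max()+1
    p=[loc(BL,ray(f,325,r,105)) for r in (r0,r1)]; e=[loc(BL,ray(f,x,m,105)) for x in (u0,u1)]
    print(n,u0,u1,'y top %.1f thick %.1f'%((p[0][1]+p[1][1])/2,p[0][1]-p[1][1]),'x',e[0][0].round(1),e[1][0].round(1))
go(*w(BL,0,-60),190,-6.7)
E
```

```text
brown 277 365 y top 70.7 thick 7.4 x -39.0 26.6
blue 287 363 y top 42.5 thick 7.8 x -32.3 26.1
pink 289 363 y top 14.6 thick 7.6 x -31.4 27.2
mint 293 363 y top -41.5 thick 8.1 x -29.4 29.3
sand 285 369 y top -69.4 thick 8.2 x -36.9 35.5
tx 10.7 ty 8.8 tz 69.3 spin 0.1 | z [ 582.3 -285.5  259.3] yaw -6.65 F [0.8 0.4 0.8] t 7.15 g 1.002
```

```bash
python3 -c "
from h import *
go(*w(BL,0,-69.6),150,-6.7);go(*w(BL,0,-69.6),82,-6.7)"
```

```text
tx 1.1 ty 8.8 tz 109.3 spin 0.1 | z [ 582.3 -285.5  259.3] yaw -6.65 F [0.8 0.4 0.8] t 7.15 g 1.002
tx 1.1 ty 8.8 tz 177.3 spin 0.1 | z [ 582.3 -285.5  259.3] yaw -6.65 F [0.8 0.4 0.8] t 7.15 g 1.002
```

>>> step_arm(
  rows=[
    {"jaw": 0,"tx": 1,"ty": 9,"tz": 50,"spin": 0.1},
    {"jaw": 0,"tx": 1,"ty": 9,"tz": 100,"spin": 0.1},
    {"jaw": 0,"tx": 1,"ty": 9,"tz": 125,"spin": 0.1},
    {"jaw": 0,"tx": 1,"ty": 9,"tz": 150,"spin": 0.1},
    {"jaw": 0,"tx": 1,"ty": 9,"tz": 170,"spin": 0.1},
    {"jaw": 0,"tx": 1,"ty": 9,"tz": 177,"spin": 0.1},
    {"jaw": 0,"tx": 1,"ty": 9,"tz": 177,"spin": 0.1},
    {"jaw": 0,"tx": 1,"ty": 9,"tz": 177,"spin": 0.1},
  ],
)

```text
clock: 7.95
tcp_pos: [592.2, -287.1, 83.9]
ee_rot: [[0.119, 0.993, 0.002], [0.993, -0.119, -0.001], [-0.001, 0.002, -1.0]]
wrist_force: [-0.3, 0.8, 0.4]
grip_width: 0.997
```

>>> step_arm(
  newtons=25,
  rows=[
    {"jaw": 1,"tx": 0,"ty": 0,"tz": 0,"spin": 0},
    {"jaw": 1,"tx": 0,"ty": 0,"tz": 0,"spin": 0},
    {"jaw": 1,"tx": 0,"ty": 0,"tz": 0,"spin": 0},
    {"jaw": 1,"tx": 0,"ty": 0,"tz": 0,"spin": 0},
    {"jaw": 1,"tx": 0,"ty": 0,"tz": 0,"spin": 0},
    {"jaw": 1,"tx": 0,"ty": 0,"tz": 0,"spin": 0},
  ],
)

```text
clock: 8.55
tcp_pos: [592.3, -287.6, 84.0]
ee_rot: [[0.119, 0.993, 0.002], [0.993, -0.119, -0.001], [-0.001, 0.002, -1.0]]
wrist_force: [0.3, 0.6, 6.5]
grip_width: 0.698
```

>>> step_arm(
  rows=[
    {"jaw": 1,"tx": 0,"ty": 0,"tz": -20,"spin": 0},
    {"jaw": 1,"tx": 0,"ty": 0,"tz": -50,"spin": 0},
    {"jaw": 1,"tx": 0,"ty": 0,"tz": -100,"spin": 0},
    {"jaw": 1,"tx": 0,"ty": 0,"tz": -150,"spin": 0},
    {"jaw": 1,"tx": 0,"ty": 0,"tz": -150,"spin": 0},
    {"jaw": 1,"tx": 0,"ty": 0,"tz": -150,"spin": 0},
    {"jaw": 1,"tx": 0,"ty": 0,"tz": -150,"spin": 0},
  ],
)

```text
clock: 9.25
tcp_pos: [590.7, -286.8, 230.7]
ee_rot: [[0.119, 0.993, -0.002], [0.993, -0.119, 0.001], [0.001, -0.002, -1.0]]
wrist_force: [-1.2, 0.9, -0.5]
grip_width: 0.698
```

```bash
python3 -c "
from h import *
go(*w(ST,0,-100),230,-10.3)"
```

```text
tx 357.1 ty -85.0 tz 1.2 spin 3.5 | z [ 590.7 -286.8  230.7] yaw -6.85 F [-1.2  0.9 -0.5] t 9.25 g 0.698
```

>>> step_arm(
  rows=[
    {"jaw": 1,"tx": 357,"ty": -85,"tz": 1,"spin": 3.5},
    {"jaw": 1,"tx": 357,"ty": -85,"tz": 1,"spin": 3.5},
    {"jaw": 1,"tx": 357,"ty": -85,"tz": 1,"spin": 3.5},
    {"jaw": 1,"tx": 357,"ty": -85,"tz": 1,"spin": 3.5},
    {"jaw": 1,"tx": 357,"ty": -85,"tz": 1,"spin": 3.5},
    {"jaw": 1,"tx": 357,"ty": -85,"tz": 1,"spin": 3.5},
    {"jaw": 1,"tx": 357,"ty": -85,"tz": 1,"spin": 3.5},
    {"jaw": 1,"tx": 357,"ty": -85,"tz": 1,"spin": 3.5},
    {"jaw": 1,"tx": 357,"ty": -85,"tz": 1,"spin": 3.5},
    {"jaw": 1,"tx": 357,"ty": -85,"tz": 1,"spin": 3.5},
  ],
)

```text
clock: 10.25
tcp_pos: [548.6, 77.5, 229.4]
ee_rot: [[0.178, 0.984, -0.003], [0.984, -0.178, -0.001], [-0.001, -0.003, -1.0]]
wrist_force: [0.4, -0.8, -0.4]
grip_width: 0.696
```

>>> step_arm(
  rows=[
    {"jaw": 1,"tx": 0,"ty": 0,"tz": 0,"spin": 0},
    {"jaw": 1,"tx": 0,"ty": 0,"tz": 0,"spin": 0},
    {"jaw": 1,"tx": 0,"ty": 0,"tz": 0,"spin": 0},
  ],
)

```text
clock: 10.55
tcp_pos: [549.6, 76.4, 231.0]
ee_rot: [[0.181, 0.983, -0.0], [0.983, -0.181, -0.0], [-0.0, -0.0, -1.0]]
wrist_force: [-0.5, 0.8, -0.7]
grip_width: 0.692
```

```bash
python3 - <<'E'
from h import *
f=grab('wrist'); np.save('w5.npy',f,allow_pickle=True); go(*w(ST,5,-40),150,-10.3)
cv2.imwrite('pics/w5.png',cv2.resize(f['pixels'][0:300,160:560,::-1],(800,600),interpolation=cv2.INTER_CUBIC))
E
```

```text
tx 61.2 ty 3.9 tz 81.1 spin -0.1 | z [549.6  76.6 231.1] yaw -10.42 F [-0.8 -0.4 -0.3] t 10.6 g 0.693
```

View pics/w5.png

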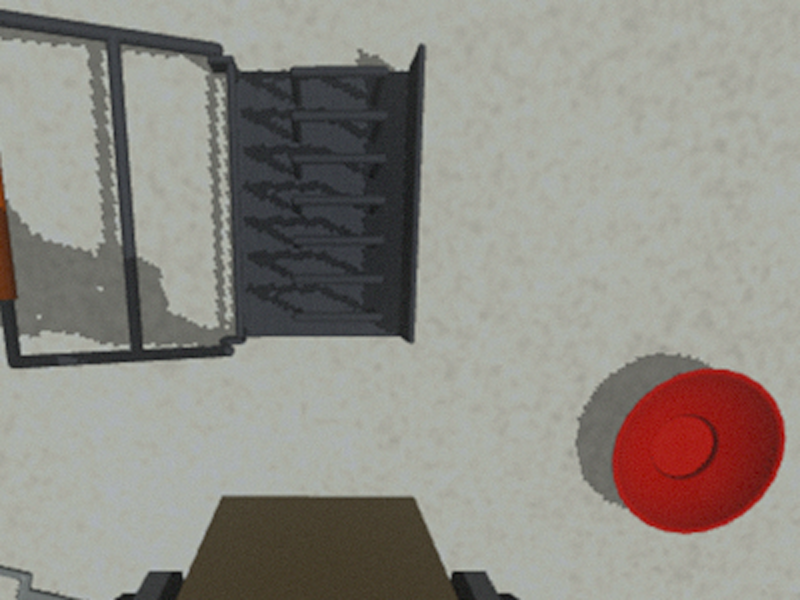

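Seven hoop tops show at crop rows 71, 117, 159, 202, 241, 280 and 318 (columns 292-386). The gate is fully down and the tile hangs square.

```bash
python3 - <<'E'
from h import *
f=np.load('w5.npy',allow_pickle=True).item()
c=lambda x,y,z: ray(f,160+x/2,y/2,z)[:2]
P=[]
for y,x0,x1 in ((71,291,388),(117,292,387),(159,293,386),(202,293,385),(241,293,384),(280,294,384),(318,294,383)):
    a,b=c(x0,y,56),c(x1,y,56); P.append((a+b)/2); print(loc(ST,a).round(1),loc(ST,b).round(1))
P=np.array(P); m=P.mean(0); d=P[0]-P[-1]; print('mid',m,np.linalg.norm(d),'yaw',np.degrees(np.arctan2(-d[0],d[1])),loc(ST,m))
for q in ((425,45,44),(413,341,44),(234,57,0),(243,340,0)): print(loc(ST,c(*q)).round(1))
# hanging tile bottom edge, assumed z=162
for q in ((222,496),(413,496)): print(loc(ST,c(*q,162)).round(1), loc(ST,observe()['tcp_pos']).round(1))
E
```

```text
[-7.9 47.9] [30.8 47.8]
[-7.7 31.4] [30.9 31.2]
[-7.5 15.7] [30.9 15.6]
[-7.7 -0.8] [30.9 -0.9]
[ -7.9 -16.3] [ 30.9 -16.4]
[ -7.7 -32.3] [ 31.3 -32.4]
[ -7.9 -48.4] [ 31.2 -48.5]
mid [578.12591481 173.773301  ] 96.29133577413523 yaw -10.181913308734867 [11.59517751 -0.46088268]
[46.9 60.3]
[ 46.5 -59.6]
[-36.5  68.2]
[-36.7 -63. ]
[-27.4 -95.6] [   0.9 -101.1]
[ 31.6 -95.8] [   0.9 -101.1]
```

```bash
sed -i "s/^ST=.*/ST=dict(o=np.array([571.9,175.0]),a=-10.25)/" h.py; python3 - <<'E'
from h import *
f=np.load('w5.npy',allow_pickle=True).item()
c=lambda x,y,z: loc(ST,ray(f,160+x/2,y/2,z)).round(1)
print(c(232,200,25),c(243,200,25),c(293,202,56),c(385,202,56))
go(*w(ST,5,-40.5),140,-10.25); go(*w(ST,5,-40.5),75,-10.25)
E
```

```text
[-42.2   3.5] [-37.1   3.5] [-13.   -0.4] [25.6 -0.6]
tx 60.3 ty 9.2 tz 91.1 spin -0.2 | z [549.6  76.6 231.1] yaw -10.42 F [-0.8 -0.4 -0.3] t 10.6 g 0.693
tx 60.3 ty 9.2 tz 156.1 spin -0.2 | z [549.6  76.6 231.1] yaw -10.42 F [-0.8 -0.4 -0.3] t 10.6 g 0.693
```

Rail (-42 to -37) and hoops (-13 to 25.6) now agree with the given sizes. Lowering into slot -40.

>>> step_arm(
  rows=[
    {"jaw": 1,"tx": 30,"ty": 9,"tz": 20,"spin": -0.2},
    {"jaw": 1,"tx": 60,"ty": 9,"tz": 50,"spin": -0.2},
    {"jaw": 1,"tx": 60,"ty": 9,"tz": 80,"spin": -0.2},
    {"jaw": 1,"tx": 60,"ty": 9,"tz": 90,"spin": -0.2},
    {"jaw": 1,"tx": 60,"ty": 9,"tz": 90,"spin": -0.2},
    {"jaw": 1,"tx": 60,"ty": 9,"tz": 90,"spin": -0.2},
    {"jaw": 1,"tx": 60,"ty": 9,"tz": 90,"spin": -0.2},
  ],
)

```text
clock: 11.3
tcp_pos: [570.5, 134.5, 143.6]
ee_rot: [[0.177, 0.984, 0.003], [0.984, -0.177, 0.0], [0.001, 0.003, -1.0]]
wrist_force: [-1.2, 0.4, 0.1]
grip_width: 0.692
```

```bash
python3 - <<'E'
from h import *
go(*w(ST,5,-40.5),75,-10.25)
E
```

```text
tx -0.4 ty -1.1 tz 68.6 spin 0.1 | z [570.5 134.5 143.6] yaw -10.20 F [-1.2  0.4  0.1] t 11.3 g 0.692
```

>>> step_arm(
  rows=[
    {"jaw": 1,"tx": 0,"ty": -1,"tz": 12,"spin": 0},
    {"jaw": 1,"tx": 0,"ty": -1,"tz": 24,"spin": 0},
    {"jaw": 1,"tx": 0,"ty": -1,"tz": 36,"spin": 0},
    {"jaw": 1,"tx": 0,"ty": -1,"tz": 48,"spin": 0},
    {"jaw": 1,"tx": 0,"ty": -1,"tz": 58,"spin": 0},
    {"jaw": 1,"tx": 0,"ty": -1,"tz": 64,"spin": 0},
    {"jaw": 1,"tx": 0,"ty": -1,"tz": 67,"spin": 0},
    {"jaw": 1,"tx": 0,"ty": -1,"tz": 67,"spin": 0},
    {"jaw": 1,"tx": 0,"ty": -1,"tz": 67,"spin": 0},
  ],
)

```text
clock: 12.2
tcp_pos: [568.2, 135.3, 74.8]
ee_rot: [[0.176, 0.984, 0.0], [0.984, -0.176, 0.0], [0.0, -0.0, -1.0]]
wrist_force: [-3.6, -0.0, 5.1]
grip_width: 0.695
```

>>> step_arm(
  rows=[
    {"jaw": 0,"tx": 0,"ty": 0,"tz": 0,"spin": 0},
    {"jaw": 0,"tx": 0,"ty": 0,"tz": 0,"spin": 0},
    {"jaw": 0,"tx": 0,"ty": 0,"tz": 0,"spin": 0},
    {"jaw": 0,"tx": 0,"ty": 0,"tz": 0,"spin": 0},
    {"jaw": 0,"tx": 0,"ty": 0,"tz": -30,"spin": 0},
    {"jaw": 0,"tx": 0,"ty": 0,"tz": -80,"spin": 0},
    {"jaw": 0,"tx": 0,"ty": 0,"tz": -115,"spin": 0},
    {"jaw": 0,"tx": 0,"ty": 0,"tz": -115,"spin": 0},
  ],
)

```text
clock: 13.0
tcp_pos: [571.9, 135.6, 196.5]
ee_rot: [[0.176, 0.984, 0.011], [0.984, -0.176, 0.002], [0.004, 0.011, -1.0]]
wrist_force: [1.1, 0.1, 0.7]
grip_width: 0.997
```

```bash
python3 - <<'E'
from h import *
f=grab('side'); s=grab('scene'); a=f['pixels'][:,:,::-1]; b=s['pixels'][:,:,::-1]
x=cv2.resize(a[150:400,250:410],(384,600),interpolation=cv2.INTER_CUBIC); y=cv2.resize(b[170:330,230:340],(412,600),interpolation=cv2.INTER_CUBIC)
cv2.imwrite('pics/s6.png',np.hstack([x,y]))
go(*w(BL,0,-41.7),190,-6.7)
E
```

```text
tx -382.3 ty 94.3 tz 0.4 spin -3.4 | z [569.  135.2 190.5] yaw -10.14 F [ 0.2 -0.2 -0.3] t 13.1 g 0.999
```

View pics/s6.png

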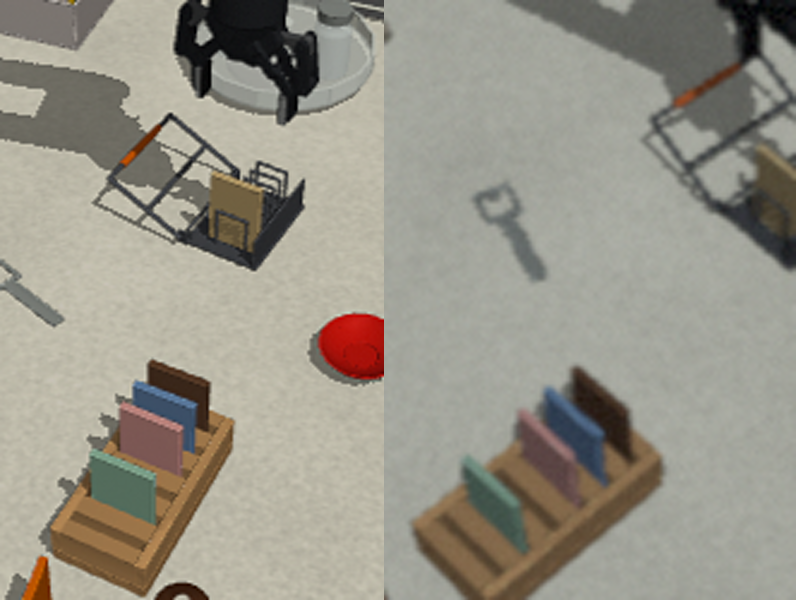

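Sand stands upright in slot -40, behind the first hoop, and the others have not moved. Mint next.

>>> step_arm(
  rows=[
    {"jaw": 0,"tx": -382,"ty": 94,"tz": 0,"spin": -3.4},
    {"jaw": 0,"tx": -382,"ty": 94,"tz": 0,"spin": -3.4},
    {"jaw": 0,"tx": -382,"ty": 94,"tz": 0,"spin": -3.4},
    {"jaw": 0,"tx": -382,"ty": 94,"tz": 0,"spin": -3.4},
    {"jaw": 0,"tx": -382,"ty": 94,"tz": 0,"spin": -3.4},
    {"jaw": 0,"tx": -382,"ty": 94,"tz": 0,"spin": -3.4},
    {"jaw": 0,"tx": -382,"ty": 94,"tz": 0,"spin": -3.4},
    {"jaw": 0,"tx": -382,"ty": 94,"tz": 0,"spin": -3.4},
    {"jaw": 0,"tx": -382,"ty": 94,"tz": 0,"spin": -3.4},
    {"jaw": 0,"tx": -382,"ty": 94,"tz": 0,"spin": -3.4},
  ],
)

```text
clock: 14.1
tcp_pos: [592.0, -258.1, 186.5]
ee_rot: [[0.12, 0.993, -0.003], [0.993, -0.12, 0.002], [0.002, -0.004, -1.0]]
wrist_force: [0.5, 0.3, -0.6]
grip_width: 0.999
```

>>> step_arm(
  rows=[
    {"jaw": 0,"tx": 0,"ty": 0,"tz": 0,"spin": 0},
    {"jaw": 0,"tx": 0,"ty": 0,"tz": 0,"spin": 0},
    {"jaw": 0,"tx": 0,"ty": 0,"tz": 0,"spin": 0},
  ],
)

```text
clock: 14.4
tcp_pos: [593.5, -256.1, 189.0]
ee_rot: [[0.116, 0.993, -0.0], [0.993, -0.116, 0.0], [0.0, -0.0, -1.0]]
wrist_force: [1.2, 0.3, -0.4]
grip_width: 0.999
```

```bash
python3 - <<'E'
from h import *
go(*w(BL,0,-41.7),82,-6.7)
E
```

```text
tx -1.5 ty 1.1 tz 107.0 spin 0.1 | z [ 593.5 -256.1  189. ] yaw -6.64 F [ 1.2  0.3 -0.4] t 14.4 g 0.999
```

>>> step_arm(
  rows=[
    {"jaw": 0,"tx": -1.5,"ty": 1,"tz": 40,"spin": 0.1},
    {"jaw": 0,"tx": -1.5,"ty": 1,"tz": 70,"spin": 0.1},
    {"jaw": 0,"tx": -1.5,"ty": 1,"tz": 95,"spin": 0.1},
    {"jaw": 0,"tx": -1.5,"ty": 1,"tz": 105,"spin": 0.1},
    {"jaw": 0,"tx": -1.5,"ty": 1,"tz": 105,"spin": 0.1},
    {"jaw": 0,"tx": -1.5,"ty": 1,"tz": 105,"spin": 0.1},
    {"jaw": 0.3,"tx": -1.5,"ty": 1,"tz": 105,"spin": 0.1},
    {"jaw": 1,"tx": -1.5,"ty": 1,"tz": 105,"spin": 0.1},
    {"jaw": 1,"tx": -1.5,"ty": 1,"tz": 105,"spin": 0.1},
    {"jaw": 1,"tx": -1.5,"ty": 1,"tz": 105,"spin": 0.1},
  ],
)

```text
clock: 15.4
tcp_pos: [595.3, -259.7, 86.3]
ee_rot: [[0.119, 0.993, 0.003], [0.993, -0.119, -0.001], [-0.001, 0.003, -1.0]]
wrist_force: [-1.6, 0.2, 5.2]
grip_width: 0.697
```

>>> step_arm(
  rows=[
    {"jaw": 1,"tx": 0,"ty": 0,"tz": 0,"spin": 0},
    {"jaw": 1,"tx": 0,"ty": 0,"tz": 0,"spin": 0},
    {"jaw": 1,"tx": 0,"ty": 0,"tz": 0,"spin": 0},
    {"jaw": 1,"tx": 0,"ty": 0,"tz": 0,"spin": 0},
  ],
)

```text
clock: 15.8
tcp_pos: [595.3, -259.7, 86.3]
ee_rot: [[0.119, 0.993, 0.003], [0.993, -0.119, -0.001], [-0.001, 0.003, -1.0]]
wrist_force: [-0.9, -0.1, 6.5]
grip_width: 0.699
```

>>> step_arm(
  rows=[
    {"jaw": 1,"tx": 0,"ty": 0,"tz": -20,"spin": 0},
    {"jaw": 1,"tx": 0,"ty": 0,"tz": -50,"spin": 0},
    {"jaw": 1,"tx": 0,"ty": 0,"tz": -90,"spin": 0},
    {"jaw": 1,"tx": 0,"ty": 0,"tz": -125,"spin": 0},
    {"jaw": 1,"tx": 0,"ty": 0,"tz": -125,"spin": 0},
    {"jaw": 1,"tx": 0,"ty": 0,"tz": -125,"spin": 0},
  ],
)

```text
clock: 16.4
tcp_pos: [595.0, -259.6, 211.2]
ee_rot: [[0.119, 0.993, 0.003], [0.993, -0.119, -0.002], [-0.001, 0.003, -1.0]]
wrist_force: [0.1, 0.3, -1.1]
grip_width: 0.696
```

```bash
python3 - <<'E'
from h import *
go(*w(ST,5,-24.5),205,-10.25)
E
```

```text
tx 404.0 ty -71.3 tz 5.4 spin 3.4 | z [ 595.  -259.6  211.2] yaw -6.85 F [ 0.1  0.3 -1.1] t 16.4 g 0.696
```

```bash
python3 - <<'E'
from h import *
go(*w(ST,5,38.2),205,-10.25)
E
```

```text
tx 466.6 ty -67.6 tz 5.3 spin 3.4 | z [ 595.  -259.6  211.2] yaw -6.85 F [ 0.1  0.3 -1.1] t 16.4 g 0.696
```

>>> step_arm(
  rows=[
    {"jaw": 1,"tx": 467,"ty": -68,"tz": 3,"spin": 3.4},
    {"jaw": 1,"tx": 467,"ty": -68,"tz": 3,"spin": 3.4},
    {"jaw": 1,"tx": 467,"ty": -68,"tz": 3,"spin": 3.4},
    {"jaw": 1,"tx": 467,"ty": -68,"tz": 3,"spin": 3.4},
    {"jaw": 1,"tx": 467,"ty": -68,"tz": 3,"spin": 3.4},
    {"jaw": 1,"tx": 467,"ty": -68,"tz": 3,"spin": 3.4},
    {"jaw": 1,"tx": 467,"ty": -68,"tz": 3,"spin": 3.4},
    {"jaw": 1,"tx": 467,"ty": -68,"tz": 3,"spin": 3.4},
    {"jaw": 1,"tx": 467,"ty": -68,"tz": 3,"spin": 3.4},
    {"jaw": 1,"tx": 467,"ty": -68,"tz": 3,"spin": 3.4},
  ],
)

```text
clock: 17.4
tcp_pos: [580.4, 216.7, 204.0]
ee_rot: [[0.175, 0.985, -0.003], [0.985, -0.175, 0.0], [-0.0, -0.003, -1.0]]
wrist_force: [0.2, 0.2, -0.9]
grip_width: 0.697
```

>>> step_arm(
  rows=[
    {"jaw": 1,"tx": 0,"ty": 0,"tz": 0,"spin": 0},
    {"jaw": 1,"tx": 0,"ty": 0,"tz": 20,"spin": 0},
    {"jaw": 1,"tx": 0,"ty": 0,"tz": 45,"spin": 0},
    {"jaw": 1,"tx": 0,"ty": 0,"tz": 60,"spin": 0},
    {"jaw": 1,"tx": 0,"ty": 0,"tz": 60,"spin": 0},
    {"jaw": 1,"tx": 0,"ty": 0,"tz": 60,"spin": 0},
    {"jaw": 1,"tx": 0,"ty": 0,"tz": 60,"spin": 0},
  ],
)

```text
clock: 18.1
tcp_pos: [583.2, 212.6, 147.6]
ee_rot: [[0.178, 0.984, 0.002], [0.984, -0.178, 0.001], [0.001, 0.002, -1.0]]
wrist_force: [0.4, 0.2, 0.6]
grip_width: 0.696
```

```bash
python3 - <<'E'
from h import *
go(*w(ST,5,38.2),77,-10.25)
f=grab('side','s7.png'); np.save('s7.npy',f,allow_pickle=True)
E
```

```text
tx -0.8 ty 0.4 tz 70.6 spin -0.0 | z [583.2 212.6 147.6] yaw -10.27 F [0.4 0.2 0.6] t 18.1 g 0.696
```

>>> step_arm(
  rows=[
    {"jaw": 1,"tx": -1,"ty": 0,"tz": 12,"spin": 0},
    {"jaw": 1,"tx": -1,"ty": 0,"tz": 24,"spin": 0},
    {"jaw": 1,"tx": -1,"ty": 0,"tz": 36,"spin": 0},
    {"jaw": 1,"tx": -1,"ty": 0,"tz": 48,"spin": 0},
    {"jaw": 1,"tx": -1,"ty": 0,"tz": 58,"spin": 0},
    {"jaw": 1,"tx": -1,"ty": 0,"tz": 65,"spin": 0},
    {"jaw": 1,"tx": -1,"ty": 0,"tz": 69,"spin": 0},
    {"jaw": 1,"tx": -1,"ty": 0,"tz": 69,"spin": 0},
    {"jaw": 1,"tx": -1,"ty": 0,"tz": 69,"spin": 0},
  ],
)

```text
clock: 19.05
tcp_pos: [582.5, 211.8, 77.5]
ee_rot: [[0.178, 0.984, 0.001], [0.984, -0.178, 0.0], [0.0, 0.001, -1.0]]
wrist_force: [-0.5, 0.0, -0.1]
grip_width: 0.697
```

>>> step_arm(
  rows=[
    {"jaw": 0,"tx": 0,"ty": 0,"tz": 0,"spin": 0},
    {"jaw": 0,"tx": 0,"ty": 0,"tz": 0,"spin": 0},
    {"jaw": 0,"tx": 0,"ty": 0,"tz": 0,"spin": 0},
    {"jaw": 0,"tx": 0,"ty": 0,"tz": 0,"spin": 0},
    {"jaw": 0,"tx": 0,"ty": 0,"tz": -30,"spin": 0},
    {"jaw": 0,"tx": 0,"ty": 0,"tz": -80,"spin": 0},
    {"jaw": 0,"tx": 0,"ty": 0,"tz": -113,"spin": 0},
    {"jaw": 0,"tx": 0,"ty": 0,"tz": -113,"spin": 0},
    {"jaw": 0,"tx": 0,"ty": 0,"tz": -113,"spin": 0},
  ],
)

```text
clock: 19.95
tcp_pos: [582.9, 211.9, 191.6]
ee_rot: [[0.178, 0.984, 0.003], [0.984, -0.178, 0.001], [0.001, 0.002, -1.0]]
wrist_force: [0.3, -0.4, 0.1]
grip_width: 0.998
```

```bash
python3 - <<'E'
from h import *
go(*w(BL,-2,14.6),190,-6.7)
E
```

```text
tx -404.0 ty 89.4 tz 1.3 spin -3.5 | z [582.9 211.9 191.6] yaw -10.24 F [ 0.3 -0.4  0.1] t 19.95 g 0.998
```

>>> step_arm(
  rows=[
    {"jaw": 0,"tx": -404,"ty": 89,"tz": 1,"spin": -3.5},
    {"jaw": 0,"tx": -404,"ty": 89,"tz": 1,"spin": -3.5},
    {"jaw": 0,"tx": -404,"ty": 89,"tz": 1,"spin": -3.5},
    {"jaw": 0,"tx": -404,"ty": 89,"tz": 1,"spin": -3.5},
    {"jaw": 0,"tx": -404,"ty": 89,"tz": 1,"spin": -3.5},
    {"jaw": 0,"tx": -404,"ty": 89,"tz": 1,"spin": -3.5},
    {"jaw": 0,"tx": -404,"ty": 89,"tz": 1,"spin": -3.5},
    {"jaw": 0,"tx": -404,"ty": 89,"tz": 1,"spin": -3.5},
    {"jaw": 0,"tx": -404,"ty": 89,"tz": 1,"spin": -3.5},
    {"jaw": 0,"tx": -404,"ty": 89,"tz": 1,"spin": -3.5},
  ],
)

```text
clock: 20.95
tcp_pos: [596.5, -203.8, 186.8]
ee_rot: [[0.121, 0.993, -0.003], [0.993, -0.121, 0.001], [0.001, -0.003, -1.0]]
wrist_force: [-0.5, 1.0, -0.2]
grip_width: 0.998
```

>>> step_arm(
  rows=[
    {"jaw": 0,"tx": 0,"ty": 0,"tz": 0,"spin": 0},
    {"jaw": 0,"tx": 0,"ty": 0,"tz": 0,"spin": 0},
    {"jaw": 0,"tx": 0,"ty": 0,"tz": 0,"spin": 0},
    {"jaw": 0,"tx": 0,"ty": 0,"tz": 0,"spin": 0},
    {"jaw": 0,"tx": 0,"ty": 0,"tz": 0,"spin": 0},
  ],
)

```text
clock: 21.45
tcp_pos: [598.1, -200.9, 189.4]
ee_rot: [[0.116, 0.993, 0.0], [0.993, -0.116, -0.0], [-0.0, 0.0, -1.0]]
wrist_force: [-0.5, 0.3, 0.3]
grip_width: 1.002
```

```bash
python3 - <<'E'
from h import *
go(*w(BL,-2,14.6),84,-6.7)
f=grab('wrist','w8.png'); np.save('w8.npy',f,allow_pickle=True)
b=grab('side')['pixels'][:,:,::-1]
x=cv2.resize(b[150:400,250:410],(384,600),interpolation=cv2.INTER_CUBIC)
cv2.imwrite('pics/w8.png',np.hstack([x,cv2.resize(f['pixels'][:,:,::-1],(416,312)),] if 0 else [x,cv2.copyMakeBorder(cv2.resize(f['pixels'][:,:,::-1],(416,312)),0,288,0,0,cv2.BORDER_CONSTANT)]))
E
```

```text
tx -0.6 ty 1.0 tz 105.4 spin 0.0 | z [ 598.1 -200.9  189.4] yaw -6.68 F [-0.5  0.3  0.3] t 21.45 g 1.002
```

View pics/w8.png

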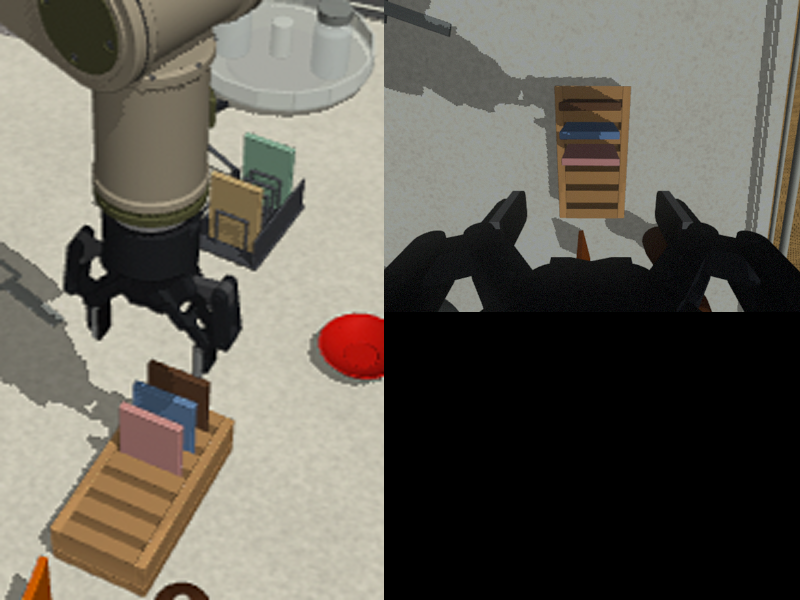

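Sand and mint both stand in their slots; pink, blue and brown are still in the block. Taking pink.

>>> step_arm(
  rows=[
    {"jaw": 0,"tx": -1,"ty": 1,"tz": 40,"spin": 0},
    {"jaw": 0,"tx": -1,"ty": 1,"tz": 70,"spin": 0},
    {"jaw": 0,"tx": -1,"ty": 1,"tz": 95,"spin": 0},
    {"jaw": 0,"tx": -1,"ty": 1,"tz": 105,"spin": 0},
    {"jaw": 0,"tx": -1,"ty": 1,"tz": 105,"spin": 0},
    {"jaw": 0,"tx": -1,"ty": 1,"tz": 105,"spin": 0},
    {"jaw": 1,"tx": -1,"ty": 1,"tz": 105,"spin": 0},
    {"jaw": 1,"tx": -1,"ty": 1,"tz": 105,"spin": 0},
    {"jaw": 1,"tx": -1,"ty": 1,"tz": 105,"spin": 0},
    {"jaw": 1,"tx": -1,"ty": 1,"tz": 105,"spin": 0},
  ],
)

```text
clock: 22.55
tcp_pos: [600.0, -203.3, 86.2]
ee_rot: [[0.117, 0.993, 0.003], [0.993, -0.117, -0.001], [-0.001, 0.003, -1.0]]
wrist_force: [-1.5, -0.5, 6.5]
grip_width: 0.695
```

>>> step_arm(
  rows=[
    {"jaw": 1,"tx": 0,"ty": 0,"tz": 0,"spin": 0},
    {"jaw": 1,"tx": 0,"ty": 0,"tz": 0,"spin": 0},
    {"jaw": 1,"tx": 0,"ty": 0,"tz": 0,"spin": 0},
    {"jaw": 1,"tx": 0,"ty": 0,"tz": 0,"spin": 0},
  ],
)

```text
clock: 22.95
tcp_pos: [600.0, -203.3, 86.3]
ee_rot: [[0.117, 0.993, 0.003], [0.993, -0.117, -0.001], [-0.001, 0.003, -1.0]]
wrist_force: [-1.2, -0.3, 7.4]
grip_width: 0.696
```

>>> step_arm(
  rows=[
    {"jaw": 1,"tx": 0,"ty": 0,"tz": -20,"spin": 0},
    {"jaw": 1,"tx": 0,"ty": 0,"tz": -50,"spin": 0},
    {"jaw": 1,"tx": 0,"ty": 0,"tz": -90,"spin": 0},
    {"jaw": 1,"tx": 0,"ty": 0,"tz": -125,"spin": 0},
    {"jaw": 1,"tx": 0,"ty": 0,"tz": -125,"spin": 0},
    {"jaw": 1,"tx": 0,"ty": 0,"tz": -125,"spin": 0},
  ],
)

```text
clock: 23.55
tcp_pos: [599.5, -203.1, 210.9]
ee_rot: [[0.117, 0.993, 0.003], [0.993, -0.117, -0.001], [-0.001, 0.003, -1.0]]
wrist_force: [0.0, 0.2, -1.4]
grip_width: 0.696
```

```bash
python3 - <<'E'
from h import *
go(*w(ST,5,22.8),205,-10.25)
E
```

```text
tx 394.7 ty -65.5 tz 5.4 spin 3.5 | z [ 599.5 -203.1  210.9] yaw -6.74 F [ 0.   0.2 -1.4] t 23.55 g 0.696
```

>>> step_arm(
  rows=[
    {"jaw": 1,"tx": 394.5,"ty": -65.5,"tz": 3,"spin": 3.5},
    {"jaw": 1,"tx": 394.5,"ty": -65.5,"tz": 3,"spin": 3.5},
    {"jaw": 1,"tx": 394.5,"ty": -65.5,"tz": 3,"spin": 3.5},
    {"jaw": 1,"tx": 394.5,"ty": -65.5,"tz": 3,"spin": 3.5},
    {"jaw": 1,"tx": 394.5,"ty": -65.5,"tz": 3,"spin": 3.5},
    {"jaw": 1,"tx": 394.5,"ty": -65.5,"tz": 3,"spin": 3.5},
    {"jaw": 1,"tx": 394.5,"ty": -65.5,"tz": 3,"spin": 3.5},
    {"jaw": 1,"tx": 394.5,"ty": -65.5,"tz": 3,"spin": 3.5},
    {"jaw": 1,"tx": 394.5,"ty": -65.5,"tz": 3,"spin": 3.5},
    {"jaw": 1,"tx": 394.5,"ty": -65.5,"tz": 3,"spin": 3.5},
  ],
)

```text
clock: 24.55
tcp_pos: [578.7, 197.7, 204.1]
ee_rot: [[0.175, 0.985, -0.003], [0.985, -0.175, -0.001], [-0.002, -0.003, -1.0]]
wrist_force: [0.6, 0.2, 0.1]
grip_width: 0.695
```

>>> step_arm(
  rows=[
    {"jaw": 1,"tx": 0,"ty": 0,"tz": 0,"spin": 0},
    {"jaw": 1,"tx": 0,"ty": 0,"tz": 20,"spin": 0},
    {"jaw": 1,"tx": 0,"ty": 0,"tz": 45,"spin": 0},
    {"jaw": 1,"tx": 0,"ty": 0,"tz": 60,"spin": 0},
    {"jaw": 1,"tx": 0,"ty": 0,"tz": 60,"spin": 0},
    {"jaw": 1,"tx": 0,"ty": 0,"tz": 60,"spin": 0},
    {"jaw": 1,"tx": 0,"ty": 0,"tz": 60,"spin": 0},
  ],
)

```text
clock: 25.25
tcp_pos: [581.0, 196.5, 147.8]
ee_rot: [[0.178, 0.984, 0.002], [0.984, -0.178, 0.001], [0.001, 0.002, -1.0]]
wrist_force: [0.6, 0.5, -0.2]
grip_width: 0.698
```

```bash
python3 - <<'E'
from h import *
go(*w(ST,5,22.7),77,-10.25)
E
```

```text
tx -0.1 ty -0.3 tz 70.8 spin -0.0 | z [581.  196.5 147.8] yaw -10.28 F [ 0.6  0.5 -0.2] t 25.25 g 0.698
```

>>> step_arm(
  rows=[
    {"jaw": 1,"tx": 0,"ty": 0,"tz": 12,"spin": 0},
    {"jaw": 1,"tx": 0,"ty": 0,"tz": 24,"spin": 0},
    {"jaw": 1,"tx": 0,"ty": 0,"tz": 36,"spin": 0},
    {"jaw": 1,"tx": 0,"ty": 0,"tz": 48,"spin": 0},
    {"jaw": 1,"tx": 0,"ty": 0,"tz": 58,"spin": 0},
    {"jaw": 1,"tx": 0,"ty": 0,"tz": 65,"spin": 0},
    {"jaw": 1,"tx": 0,"ty": 0,"tz": 69,"spin": 0},
    {"jaw": 1,"tx": 0,"ty": 0,"tz": 70,"spin": 0},
    {"jaw": 1,"tx": 0,"ty": 0,"tz": 70,"spin": 0},
  ],
)

```text
clock: 26.15
tcp_pos: [580.3, 197.0, 77.3]
ee_rot: [[0.178, 0.984, 0.001], [0.984, -0.178, 0.0], [0.001, 0.0, -1.0]]
wrist_force: [-3.9, -0.7, 5.6]
grip_width: 0.694
```

Seated; release, then go to blue (block x -3, y 42.5), for slot -24.

>>> step_arm(
  rows=[
    {"jaw": 0,"tx": 0,"ty": 0,"tz": 0,"spin": 0},
    {"jaw": 0,"tx": 0,"ty": 0,"tz": 0,"spin": 0},
    {"jaw": 0,"tx": 0,"ty": 0,"tz": 0,"spin": 0},
    {"jaw": 0,"tx": 0,"ty": 0,"tz": 0,"spin": 0},
    {"jaw": 0,"tx": 0,"ty": 0,"tz": -30,"spin": 0},
    {"jaw": 0,"tx": 0,"ty": 0,"tz": -80,"spin": 0},
    {"jaw": 0,"tx": 0,"ty": 0,"tz": -113,"spin": 0},
    {"jaw": 0,"tx": 0,"ty": 0,"tz": -113,"spin": 0},
    {"jaw": 0,"tx": 0,"ty": 0,"tz": -113,"spin": 0},
  ],
)

```text
clock: 27.05
tcp_pos: [580.8, 196.8, 190.5]
ee_rot: [[0.178, 0.984, 0.003], [0.984, -0.178, 0.001], [0.001, 0.002, -1.0]]
wrist_force: [-0.1, -0.7, -0.5]
grip_width: 1.001
```

```bash
python3 - <<'E'
from h import *
go(*w(BL,-3,44),190,-6.7)
E
```

```text
tx -359.5 ty 86.0 tz 0.3 spin -3.5 | z [580.8 196.8 190.5] yaw -10.24 F [-0.1 -0.7 -0.5] t 27.05 g 1.001
```

>>> step_arm(
  rows=[
    {"jaw": 0,"tx": -359.5,"ty": 86,"tz": 0,"spin": -3.5},
    {"jaw": 0,"tx": -359.5,"ty": 86,"tz": 0,"spin": -3.5},
    {"jaw": 0,"tx": -359.5,"ty": 86,"tz": 0,"spin": -3.5},
    {"jaw": 0,"tx": -359.5,"ty": 86,"tz": 0,"spin": -3.5},
    {"jaw": 0,"tx": -359.5,"ty": 86,"tz": 0,"spin": -3.5},
    {"jaw": 0,"tx": -359.5,"ty": 86,"tz": 0,"spin": -3.5},
    {"jaw": 0,"tx": -359.5,"ty": 86,"tz": 0,"spin": -3.5},
    {"jaw": 0,"tx": -359.5,"ty": 86,"tz": 0,"spin": -3.5},
    {"jaw": 0,"tx": -359.5,"ty": 86,"tz": 0,"spin": -3.5},
    {"jaw": 0,"tx": -359.5,"ty": 86,"tz": 0,"spin": -3.5},
  ],
)

```text
clock: 28.05
tcp_pos: [599.9, -171.9, 187.4]
ee_rot: [[0.118, 0.993, -0.003], [0.993, -0.118, 0.002], [0.001, -0.003, -1.0]]
wrist_force: [0.3, -0.4, -0.4]
grip_width: 1.003
```

>>> step_arm(
  rows=[
    {"jaw": 0,"tx": 0,"ty": 0,"tz": 0,"spin": 0},
    {"jaw": 0,"tx": 0,"ty": 0,"tz": 0,"spin": 0},
    {"jaw": 0,"tx": 0,"ty": 0,"tz": 0,"spin": 0},
    {"jaw": 0,"tx": 0,"ty": 0,"tz": 0,"spin": 0},
    {"jaw": 0,"tx": 0,"ty": 0,"tz": 0,"spin": 0},
  ],
)

```text
clock: 28.55
tcp_pos: [600.9, -172.0, 189.4]
ee_rot: [[0.117, 0.993, 0.0], [0.993, -0.117, -0.0], [-0.0, 0.0, -1.0]]
wrist_force: [0.1, 0.1, 0.2]
grip_width: 0.999
```

```bash
python3 - <<'E'
from h import *
go(*w(BL,-3,44),84,-6.7)
f=grab('wrist'); np.save('w9.npy',f,allow_pickle=True)
h=cv2.cvtColor(f['pixels'],cv2.COLOR_RGB2HSV); m=((h[...,0]>95)&(h[...,0]<125)&(h[...,1]>80)).astype(np.uint8)
n,l,s,c=cv2.connectedComponentsWithStats(m)
i=1+s[1:,4].argmax(); print(s[i]); x,y,ww,hh=s[i][:4]
for r in range(y-1,y+hh+1): print(r,f['pixels'][r,x+ww//2],end=';')
print([loc(BL,ray(f,x+ww//2,r,105)).round(1) for r in (y,y+hh)])
E
```

```text
tx -0.2 ty 0.6 tz 105.4 spin -0.0 | z [ 600.9 -172.   189.4] yaw -6.71 F [0.1 0.1 0.2] t 28.55 g 0.999
[ 273  223   89   34 2627]
222 [60 50 44];223 [32 42 52];224 [32 41 54];225 [33 38 50];226 [35 45 60];227 [31 40 54];228 [38 46 58];229 [34 37 54];230 [33 39 53];231 [35 46 57];232 [33 43 55];233 [26 36 51];234 [36 43 56];235 [31 38 53];236 [33 40 55];237 [32 44 59];238 [35 45 59];239 [35 43 53];240 [36 47 58];241 [26 35 48];242 [31 43 53];243 [28 40 52];244 [33 37 49];245 [47 60 75];246 [ 64  85 114];247 [ 70  98 130];248 [ 71  95 127];249 [ 69  95 129];250 [ 72  97 130];251 [ 68  95 126];252 [ 73  97 131];253 [ 72  98 130];254 [ 72  95 129];255 [ 71  98 132];256 [61 77 96];257 [56 42 36];[array([-3.6, 61.9]), array([-3.7, 38.4])]
```

>>> step_arm(
  rows=[
    {"jaw": 0,"tx": 1,"ty": 0,"tz": 40,"spin": 0},
    {"jaw": 0,"tx": 1,"ty": 0,"tz": 70,"spin": 0},
    {"jaw": 0,"tx": 1,"ty": 0,"tz": 95,"spin": 0},
    {"jaw": 0,"tx": 1,"ty": 0,"tz": 105,"spin": 0},
    {"jaw": 0,"tx": 1,"ty": 0,"tz": 105,"spin": 0},
    {"jaw": 0,"tx": 1,"ty": 0,"tz": 105,"spin": 0},
    {"jaw": 1,"tx": 1,"ty": 0,"tz": 105,"spin": 0},
    {"jaw": 1,"tx": 1,"ty": 0,"tz": 105,"spin": 0},
    {"jaw": 1,"tx": 1,"ty": 0,"tz": 105,"spin": 0},
    {"jaw": 1,"tx": 1,"ty": 0,"tz": 105,"spin": 0},
  ],
)

```text
clock: 29.6
tcp_pos: [602.0, -171.9, 86.2]
ee_rot: [[0.117, 0.993, 0.003], [0.993, -0.117, -0.001], [-0.001, 0.003, -1.0]]
wrist_force: [-0.6, 0.2, 6.7]
grip_width: 0.695
```

>>> step_arm(
  rows=[
    {"jaw": 1,"tx": 0,"ty": 0,"tz": 0,"spin": 0},
    {"jaw": 1,"tx": 0,"ty": 0,"tz": 0,"spin": 0},
    {"jaw": 1,"tx": 0,"ty": 0,"tz": 0,"spin": 0},
    {"jaw": 1,"tx": 0,"ty": 0,"tz": 0,"spin": 0},
  ],
)

```text
clock: 30.0
tcp_pos: [602.1, -171.9, 86.2]
ee_rot: [[0.117, 0.993, 0.003], [0.993, -0.117, -0.001], [-0.001, 0.003, -1.0]]
wrist_force: [-1.2, 0.8, 6.0]
grip_width: 0.698
```

>>> step_arm(
  rows=[
    {"jaw": 1,"tx": 0,"ty": 0,"tz": -20,"spin": 0},
    {"jaw": 1,"tx": 0,"ty": 0,"tz": -50,"spin": 0},
    {"jaw": 1,"tx": 0,"ty": 0,"tz": -90,"spin": 0},
    {"jaw": 1,"tx": 0,"ty": 0,"tz": -125,"spin": 0},
    {"jaw": 1,"tx": 0,"ty": 0,"tz": -125,"spin": 0},
    {"jaw": 1,"tx": 0,"ty": 0,"tz": -125,"spin": 0},
  ],
)

```text
clock: 30.6
tcp_pos: [601.7, -171.7, 211.0]
ee_rot: [[0.117, 0.993, 0.003], [0.993, -0.117, -0.001], [-0.001, 0.003, -1.0]]
wrist_force: [-0.5, -0.1, -0.6]
grip_width: 0.698
```

```bash
python3 - <<'E'
from h import *
print(loc(BL,[603.7,-174,0])); go(*w(ST,5,-22.6),205,-10.25)
E
```

```text
[-0.61487985 42.51863618]
tx 318.0 ty -66.7 tz 5.5 spin 3.5 | z [ 601.7 -171.7  211. ] yaw -6.75 F [-0.5 -0.1 -0.6] t 30.6 g 0.698
```

>>> step_arm(
  rows=[
    {"jaw": 1,"tx": 318.5,"ty": -66.5,"tz": 3,"spin": 3.5},
    {"jaw": 1,"tx": 318.5,"ty": -66.5,"tz": 3,"spin": 3.5},
    {"jaw": 1,"tx": 318.5,"ty": -66.5,"tz": 3,"spin": 3.5},
    {"jaw": 1,"tx": 318.5,"ty": -66.5,"tz": 3,"spin": 3.5},
    {"jaw": 1,"tx": 318.5,"ty": -66.5,"tz": 3,"spin": 3.5},
    {"jaw": 1,"tx": 318.5,"ty": -66.5,"tz": 3,"spin": 3.5},
    {"jaw": 1,"tx": 318.5,"ty": -66.5,"tz": 3,"spin": 3.5},
    {"jaw": 1,"tx": 318.5,"ty": -66.5,"tz": 3,"spin": 3.5},
    {"jaw": 1,"tx": 318.5,"ty": -66.5,"tz": 3,"spin": 3.5},
  ],
)

```text
clock: 31.5
tcp_pos: [571.2, 152.9, 204.4]
ee_rot: [[0.176, 0.984, -0.003], [0.984, -0.176, -0.001], [-0.001, -0.003, -1.0]]
wrist_force: [0.9, -0.7, -1.3]
grip_width: 0.699
```

>>> step_arm(
  rows=[
    {"jaw": 1,"tx": 0,"ty": 0,"tz": 0,"spin": 0},
    {"jaw": 1,"tx": 0,"ty": 0,"tz": 20,"spin": 0},
    {"jaw": 1,"tx": 0,"ty": 0,"tz": 45,"spin": 0},
    {"jaw": 1,"tx": 0,"ty": 0,"tz": 60,"spin": 0},
    {"jaw": 1,"tx": 0,"ty": 0,"tz": 60,"spin": 0},
    {"jaw": 1,"tx": 0,"ty": 0,"tz": 60,"spin": 0},
    {"jaw": 1,"tx": 0,"ty": 0,"tz": 60,"spin": 0},
  ],
)

```text
clock: 32.2
tcp_pos: [573.2, 152.5, 147.7]
ee_rot: [[0.178, 0.984, 0.002], [0.984, -0.178, 0.0], [0.001, 0.002, -1.0]]
wrist_force: [-0.1, 0.3, 0.3]
grip_width: 0.696
```

```bash
python3 - <<'E'
from h import *
go(*w(ST,5,-22.2),77,-10.25)
E
```

```text
tx -0.4 ty -0.4 tz 70.7 spin -0.0 | z [573.2 152.5 147.7] yaw -10.27 F [-0.1  0.3  0.3] t 32.2 g 0.696
```

>>> step_arm(
  rows=[
    {"jaw": 1,"tx": -0.4,"ty": 0,"tz": 12,"spin": 0},
    {"jaw": 1,"tx": -0.4,"ty": 0,"tz": 24,"spin": 0},
    {"jaw": 1,"tx": -0.4,"ty": 0,"tz": 36,"spin": 0},
    {"jaw": 1,"tx": -0.4,"ty": 0,"tz": 48,"spin": 0},
    {"jaw": 1,"tx": -0.4,"ty": 0,"tz": 58,"spin": 0},
    {"jaw": 1,"tx": -0.4,"ty": 0,"tz": 65,"spin": 0},
    {"jaw": 1,"tx": -0.4,"ty": 0,"tz": 69,"spin": 0},
    {"jaw": 1,"tx": -0.4,"ty": 0,"tz": 70,"spin": 0},
    {"jaw": 1,"tx": -0.4,"ty": 0,"tz": 70,"spin": 0},
  ],
)

```text
clock: 33.1
tcp_pos: [572.1, 152.6, 77.3]
ee_rot: [[0.178, 0.984, -0.0], [0.984, -0.178, 0.0], [0.0, -0.0, -1.0]]
wrist_force: [-6.8, -0.4, 9.7]
grip_width: 0.697
```

>>> step_arm(
  rows=[
    {"jaw": 0,"tx": 0,"ty": 0,"tz": 0,"spin": 0},
    {"jaw": 0,"tx": 0,"ty": 0,"tz": 0,"spin": 0},
    {"jaw": 0,"tx": 0,"ty": 0,"tz": 0,"spin": 0},
    {"jaw": 0,"tx": 0,"ty": 0,"tz": 0,"spin": 0},
    {"jaw": 0,"tx": 0,"ty": 0,"tz": -30,"spin": 0},
    {"jaw": 0,"tx": 0,"ty": 0,"tz": -80,"spin": 0},
    {"jaw": 0,"tx": 0,"ty": 0,"tz": -113,"spin": 0},
    {"jaw": 0,"tx": 0,"ty": 0,"tz": -113,"spin": 0},
    {"jaw": 0,"tx": 0,"ty": 0,"tz": -113,"spin": 0},
  ],
)

```text
clock: 34.0
tcp_pos: [572.9, 152.4, 190.4]
ee_rot: [[0.178, 0.984, 0.003], [0.984, -0.178, 0.0], [0.001, 0.002, -1.0]]
wrist_force: [-0.4, -0.4, -0.2]
grip_width: 1.003
```

```bash
python3 - <<'E'
from h import *
go(*w(BL,-3.4,72),190,-6.7)
E
```

```text
tx -286.5 ty 83.7 tz 0.3 spin -3.5 | z [572.9 152.4 190.4] yaw -10.25 F [-0.4 -0.4 -0.2] t 34.0 g 1.003
```

>>> step_arm(
  rows=[
    {"jaw": 0,"tx": -286.5,"ty": 84,"tz": 0,"spin": -3.5},
    {"jaw": 0,"tx": -286.5,"ty": 84,"tz": 0,"spin": -3.5},
    {"jaw": 0,"tx": -286.5,"ty": 84,"tz": 0,"spin": -3.5},
    {"jaw": 0,"tx": -286.5,"ty": 84,"tz": 0,"spin": -3.5},
    {"jaw": 0,"tx": -286.5,"ty": 84,"tz": 0,"spin": -3.5},
    {"jaw": 0,"tx": -286.5,"ty": 84,"tz": 0,"spin": -3.5},
    {"jaw": 0,"tx": -286.5,"ty": 84,"tz": 0,"spin": -3.5},
    {"jaw": 0,"tx": -286.5,"ty": 84,"tz": 0,"spin": -3.5},
    {"jaw": 0,"tx": -286.5,"ty": 84,"tz": 0,"spin": -3.5},
  ],
)

```text
clock: 34.9
tcp_pos: [603.1, -143.5, 187.5]
ee_rot: [[0.117, 0.993, -0.003], [0.993, -0.117, 0.001], [0.001, -0.003, -1.0]]
wrist_force: [0.5, -0.3, -0.6]
grip_width: 0.998
```

>>> step_arm(
  rows=[
    {"jaw": 0,"tx": 0,"ty": 0,"tz": 0,"spin": 0},
    {"jaw": 0,"tx": 0,"ty": 0,"tz": 0,"spin": 0},
    {"jaw": 0,"tx": 0,"ty": 0,"tz": 0,"spin": 0},
    {"jaw": 0,"tx": 0,"ty": 0,"tz": 0,"spin": 0},
    {"jaw": 0,"tx": 0,"ty": 0,"tz": 0,"spin": 0},
  ],
)

```text
clock: 35.4
tcp_pos: [604.0, -144.3, 189.4]
ee_rot: [[0.117, 0.993, 0.0], [0.993, -0.117, -0.0], [-0.0, 0.0, -1.0]]
wrist_force: [0.4, -0.7, 0.2]
grip_width: 1.004
```

```bash
python3 - <<'E'
from h import *
go(*w(BL,-3.4,72),84,-6.7)
f=grab('wrist'); np.save('w10.npy',f,allow_pickle=True)
b=grab('side')['pixels'][:,:,::-1]
x=cv2.resize(b[150:400,250:410],(384,600),interpolation=cv2.INTER_CUBIC)
cv2.imwrite('pics/w10.png',np.hstack([x,cv2.copyMakeBorder(cv2.resize(f['pixels'][180:300,260:380,::-1],(416,416)),0,184,0,0,cv2.BORDER_CONSTANT)]))
E
```

```text
tx -0.1 ty 0.4 tz 105.4 spin -0.0 | z [ 604.  -144.3  189.4] yaw -6.72 F [ 0.4 -0.7  0.2] t 35.4 g 1.004
```

View pics/w10.png

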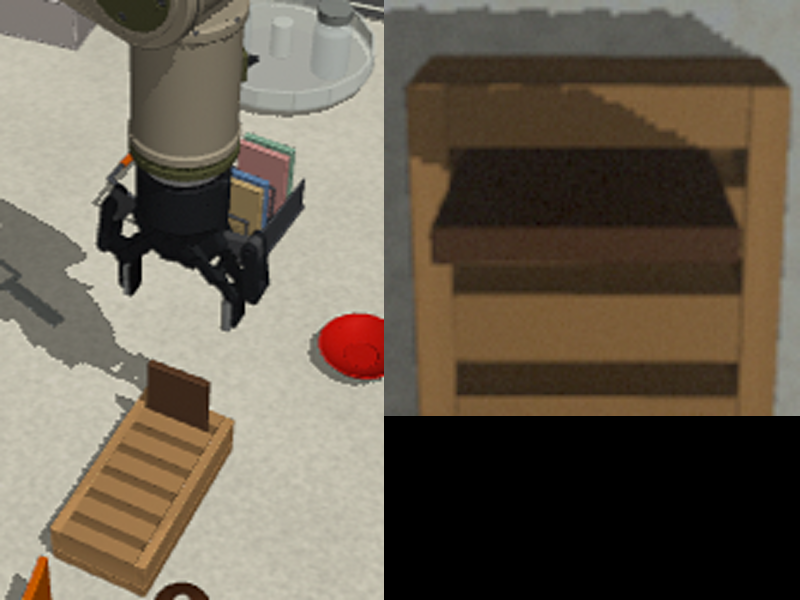

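Brown's top lies at rows 246-255 of the wrist frame, just like blue's before. The four placed tiles stand upright. Grasping brown.

>>> step_arm(
  rows=[
    {"jaw": 0,"tx": 0.5,"ty": 0,"tz": 40,"spin": 0},
    {"jaw": 0,"tx": 0.5,"ty": 0,"tz": 70,"spin": 0},
    {"jaw": 0,"tx": 0.5,"ty": 0,"tz": 95,"spin": 0},
    {"jaw": 0,"tx": 0.5,"ty": 0,"tz": 105,"spin": 0},
    {"jaw": 0,"tx": 0.5,"ty": 0,"tz": 105,"spin": 0},
    {"jaw": 0,"tx": 0.5,"ty": 0,"tz": 105,"spin": 0},
    {"jaw": 1,"tx": 0.5,"ty": 0,"tz": 105,"spin": 0},
    {"jaw": 1,"tx": 0.5,"ty": 0,"tz": 105,"spin": 0},
    {"jaw": 1,"tx": 0.5,"ty": 0,"tz": 105,"spin": 0},
    {"jaw": 1,"tx": 0.5,"ty": 0,"tz": 105,"spin": 0},
  ],
)

```text
clock: 36.5
tcp_pos: [605.2, -144.5, 86.2]
ee_rot: [[0.117, 0.993, 0.003], [0.993, -0.117, -0.001], [-0.001, 0.003, -1.0]]
wrist_force: [-0.8, 0.3, 7.0]
grip_width: 0.699
```

>>> step_arm(
  rows=[
    {"jaw": 1,"tx": 0,"ty": 0,"tz": 0,"spin": 0},
    {"jaw": 1,"tx": 0,"ty": 0,"tz": 0,"spin": 0},
    {"jaw": 1,"tx": 0,"ty": 0,"tz": 0,"spin": 0},
    {"jaw": 1,"tx": 0,"ty": 0,"tz": 0,"spin": 0},
  ],
)

```text
clock: 36.9
tcp_pos: [605.2, -144.5, 86.2]
ee_rot: [[0.117, 0.993, 0.003], [0.993, -0.117, -0.001], [-0.001, 0.003, -1.0]]
wrist_force: [-0.5, -0.2, 6.3]
grip_width: 0.698
```

>>> step_arm(
  rows=[
    {"jaw": 1,"tx": 0,"ty": 0,"tz": -20,"spin": 0},
    {"jaw": 1,"tx": 0,"ty": 0,"tz": -50,"spin": 0},
    {"jaw": 1,"tx": 0,"ty": 0,"tz": -90,"spin": 0},
    {"jaw": 1,"tx": 0,"ty": 0,"tz": -125,"spin": 0},
    {"jaw": 1,"tx": 0,"ty": 0,"tz": -125,"spin": 0},
    {"jaw": 1,"tx": 0,"ty": 0,"tz": -125,"spin": 0},
  ],
)

```text
clock: 37.5
tcp_pos: [604.8, -144.3, 210.9]
ee_rot: [[0.117, 0.993, 0.003], [0.993, -0.117, -0.001], [-0.001, 0.003, -1.0]]
wrist_force: [-0.1, 0.3, -0.9]
grip_width: 0.697
```

```bash
python3 - <<'E'
from h import *
print(loc(BL,observe()['tcp_pos'])); go(*w(ST,5,-6.5),205,-10.25)
E
```

```text
[-3.01809795 72.11152887]
tx 306.5 ty -65.5 tz 5.5 spin 3.5 | z [ 604.8 -144.3  210.9] yaw -6.74 F [-0.1  0.3 -0.9] t 37.5 g 0.697
```

>>> step_arm(
  rows=[
    {"jaw": 1,"tx": 306.5,"ty": -65.5,"tz": 3,"spin": 3.5},
    {"jaw": 1,"tx": 306.5,"ty": -65.5,"tz": 3,"spin": 3.5},
    {"jaw": 1,"tx": 306.5,"ty": -65.5,"tz": 3,"spin": 3.5},
    {"jaw": 1,"tx": 306.5,"ty": -65.5,"tz": 3,"spin": 3.5},
    {"jaw": 1,"tx": 306.5,"ty": -65.5,"tz": 3,"spin": 3.5},
    {"jaw": 1,"tx": 306.5,"ty": -65.5,"tz": 3,"spin": 3.5},
    {"jaw": 1,"tx": 306.5,"ty": -65.5,"tz": 3,"spin": 3.5},
    {"jaw": 1,"tx": 306.5,"ty": -65.5,"tz": 3,"spin": 3.5},
    {"jaw": 1,"tx": 306.5,"ty": -65.5,"tz": 3,"spin": 3.5},
  ],
)

```text
clock: 38.4
tcp_pos: [574.3, 167.3, 204.8]
ee_rot: [[0.177, 0.984, -0.002], [0.984, -0.177, -0.001], [-0.001, -0.002, -1.0]]
wrist_force: [0.6, -0.4, -1.1]
grip_width: 0.696
```

>>> step_arm(
  rows=[
    {"jaw": 1,"tx": 0,"ty": 0,"tz": 0,"spin": 0},
    {"jaw": 1,"tx": 0,"ty": 0,"tz": 20,"spin": 0},
    {"jaw": 1,"tx": 0,"ty": 0,"tz": 45,"spin": 0},
    {"jaw": 1,"tx": 0,"ty": 0,"tz": 60,"spin": 0},
    {"jaw": 1,"tx": 0,"ty": 0,"tz": 60,"spin": 0},
    {"jaw": 1,"tx": 0,"ty": 0,"tz": 60,"spin": 0},
    {"jaw": 1,"tx": 0,"ty": 0,"tz": 60,"spin": 0},
  ],
)

```text
clock: 39.1
tcp_pos: [575.9, 167.8, 147.8]
ee_rot: [[0.178, 0.984, 0.002], [0.984, -0.178, 0.0], [0.001, 0.002, -1.0]]
wrist_force: [0.2, 0.1, -0.6]
grip_width: 0.696
```

```bash
python3 - <<'E'
from h import *
go(*w(ST,5,-6.5),77,-10.25)
E
```

```text
tx -0.2 ty -0.3 tz 70.8 spin -0.0 | z [575.9 167.8 147.8] yaw -10.27 F [ 0.2  0.1 -0.6] t 39.1 g 0.696
```

>>> step_arm(
  rows=[
    {"jaw": 1,"tx": -0.2,"ty": 0,"tz": 12,"spin": 0},
    {"jaw": 1,"tx": -0.2,"ty": 0,"tz": 24,"spin": 0},
    {"jaw": 1,"tx": -0.2,"ty": 0,"tz": 36,"spin": 0},
    {"jaw": 1,"tx": -0.2,"ty": 0,"tz": 48,"spin": 0},
    {"jaw": 1,"tx": -0.2,"ty": 0,"tz": 58,"spin": 0},
    {"jaw": 1,"tx": -0.2,"ty": 0,"tz": 65,"spin": 0},
    {"jaw": 1,"tx": -0.2,"ty": 0,"tz": 69,"spin": 0},
    {"jaw": 1,"tx": -0.2,"ty": 0,"tz": 70,"spin": 0},
    {"jaw": 1,"tx": -0.2,"ty": 0,"tz": 70,"spin": 0},
  ],
)

```text
clock: 40.0
tcp_pos: [575.1, 168.1, 77.3]
ee_rot: [[0.178, 0.984, 0.0], [0.984, -0.178, 0.0], [0.0, 0.0, -1.0]]
wrist_force: [-4.4, 0.6, 5.8]
grip_width: 0.697
```

>>> step_arm(
  rows=[
    {"jaw": 0,"tx": 0,"ty": 0,"tz": 0,"spin": 0},
    {"jaw": 0,"tx": 0,"ty": 0,"tz": 0,"spin": 0},
    {"jaw": 0,"tx": 0,"ty": 0,"tz": 0,"spin": 0},
    {"jaw": 0,"tx": 0,"ty": 0,"tz": 0,"spin": 0},
    {"jaw": 0,"tx": 0,"ty": 0,"tz": -30,"spin": 0},
    {"jaw": 0,"tx": 0,"ty": 0,"tz": -80,"spin": 0},
    {"jaw": 1,"tx": 0,"ty": 0,"tz": -113,"spin": 0},
    {"jaw": 1,"tx": 0,"ty": 0,"tz": -113,"spin": 0},
    {"jaw": 1,"tx": 0,"ty": 0,"tz": -113,"spin": 0},
  ],
)

```text
clock: 40.9
tcp_pos: [575.6, 167.9, 190.4]
ee_rot: [[0.178, 0.984, 0.003], [0.984, -0.178, 0.001], [0.001, 0.002, -1.0]]
wrist_force: [-0.3, -0.0, -1.2]
grip_width: 0.518
```

```bash
python3 - <<'E'
from h import *
go(*w(ST,-70,0),190,-10.25); go(*w(ST,-20,-110),230,-10.25)
E
```

```text
tx 6.3 ty -74.9 tz 0.2 spin 0.0 | z [575.6 167.9 190.4] yaw -10.24 F [-0.3 -0.  -1.2] t 40.9 g 0.518
tx -103.7 ty -24.8 tz -39.7 spin 0.0 | z [575.6 167.9 190.4] yaw -10.24 F [-0.3 -0.  -1.2] t 40.9 g 0.518
```

>>> step_arm(
  rows=[
    {"jaw": 1,"tx": -30,"ty": -66,"tz": 0,"spin": -8.5},
    {"jaw": 1,"tx": -30,"ty": -66,"tz": 0,"spin": -17},
    {"jaw": 1,"tx": -30,"ty": -66,"tz": 0,"spin": -25.5},
    {"jaw": 1,"tx": -30,"ty": -66,"tz": 0,"spin": -34},
    {"jaw": 1,"tx": -30,"ty": -66,"tz": 0,"spin": -42.5},
    {"jaw": 1,"tx": -30,"ty": -66,"tz": 0,"spin": -51},
    {"jaw": 1,"tx": -30,"ty": -66,"tz": 0,"spin": -59.5},
    {"jaw": 1,"tx": -30,"ty": -66,"tz": 0,"spin": -68},
    {"jaw": 1,"tx": -30,"ty": -66,"tz": 0,"spin": -76.5},
    {"jaw": 1,"tx": -30,"ty": -66,"tz": 0,"spin": -85},
  ],
)

```text
clock: 41.9
tcp_pos: [503.3, 149.8, 186.8]
ee_rot: [[-0.966, 0.257, -0.004], [0.257, 0.966, -0.001], [0.003, -0.002, -1.0]]
wrist_force: [0.2, 0.9, -0.3]
grip_width: -0.003
```

>>> step_arm(
  rows=[
    {"jaw": 1,"tx": 0,"ty": 0,"tz": 0,"spin": -5},
    {"jaw": 1,"tx": 0,"ty": 0,"tz": 0,"spin": -5},
    {"jaw": 1,"tx": 0,"ty": 0,"tz": 0,"spin": -5},
    {"jaw": 1,"tx": 0,"ty": 0,"tz": 0,"spin": -5},
    {"jaw": 1,"tx": 0,"ty": 0,"tz": 0,"spin": -5},
  ],
)

```text
clock: 42.4
tcp_pos: [504.4, 150.0, 188.9]
ee_rot: [[-0.984, 0.179, -0.0], [0.179, 0.984, -0.0], [0.0, -0.0, -1.0]]
wrist_force: [-0.2, -0.7, -1.6]
grip_width: 0.002
```

```bash
python3 - <<'E'
from h import *
print(loc(ST,observe()['tcp_pos'])); go(*w(ST,-60,-40),50,79.75)
f=grab('wrist','w11.png'); np.save('w11.npy',f,allow_pickle=True)
E
```

```text
[-61.96847671 -36.62922205]
tx -2.0 ty -3.3 tz 138.9 spin -0.1 | z [504.4 150.  188.9] yaw 79.68 F [-0.2 -0.7 -1.6] t 42.4 g 0.002
```

View pics/w11.png

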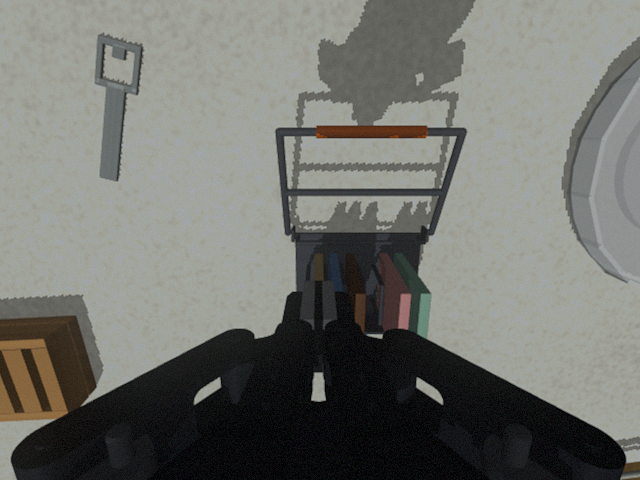

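All five stand in a row: sand, blue, brown, a gap, pink, mint. Lowering the shut fingers in front of the sand tile to push.

>>> step_arm(
  rows=[
    {"jaw": 1,"tx": -2,"ty": -3,"tz": 40,"spin": 0},
    {"jaw": 1,"tx": -2,"ty": -3,"tz": 80,"spin": 0},
    {"jaw": 1,"tx": -2,"ty": -3,"tz": 110,"spin": 0},
    {"jaw": 1,"tx": -2,"ty": -3,"tz": 130,"spin": 0},
    {"jaw": 1,"tx": -2,"ty": -3,"tz": 138,"spin": 0},
    {"jaw": 1,"tx": -2,"ty": -3,"tz": 138,"spin": 0},
    {"jaw": 1,"tx": -2,"ty": -3,"tz": 138,"spin": 0},
  ],
)

```text
clock: 43.15
tcp_pos: [506.9, 146.9, 52.4]
ee_rot: [[-0.984, 0.178, 0.002], [0.178, 0.984, 0.0], [-0.002, 0.001, -1.0]]
wrist_force: [0.3, 0.1, -0.1]
grip_width: -0.003
```

>>> step_arm(
  rows=[
    {"jaw": 1,"tx": -10,"ty": 0,"tz": 0,"spin": 0},
    {"jaw": 1,"tx": -16,"ty": 0,"tz": 0,"spin": 0},
    {"jaw": 1,"tx": -19,"ty": 0,"tz": 0,"spin": 0},
    {"jaw": 1,"tx": -22,"ty": 0,"tz": 0,"spin": 0},
    {"jaw": 1,"tx": -24,"ty": 0,"tz": 0,"spin": 0},
    {"jaw": 1,"tx": -25,"ty": 0,"tz": 0,"spin": 0},
    {"jaw": 1,"tx": -25,"ty": 0,"tz": 0,"spin": 0},
  ],
)

```text
clock: 43.85
tcp_pos: [530.5, 142.2, 51.1]
ee_rot: [[-0.984, 0.178, -0.0], [0.178, 0.984, -0.0], [0.0, -0.0, -1.0]]
wrist_force: [-0.6, 0.7, 0.1]
grip_width: 0.004
```

```bash
python3 - <<'E'
from h import *
o=observe(); print(loc(ST,o['tcp_pos']),o['tcp_pos'],o['wrist_force'])
E
```

```text
[-34.89368797 -39.62496554] [530.51218409 142.21652782  51.09342015] [-0.57316658  0.65199799  0.08816972]
```

>>> step_arm(
  rows=[
    {"jaw": 1,"tx": -1,"ty": 0,"tz": 0,"spin": 0},
    {"jaw": 1,"tx": -2,"ty": 0,"tz": 0,"spin": 0},
    {"jaw": 1,"tx": -2,"ty": 0,"tz": 0,"spin": 0},
    {"jaw": 1,"tx": -2,"ty": 0,"tz": 0,"spin": 0},
  ],
)

```text
clock: 44.25
tcp_pos: [532.2, 142.0, 51.1]
ee_rot: [[-0.984, 0.178, -0.001], [0.178, 0.984, 0.0], [0.001, -0.0, -1.0]]
wrist_force: [-3.0, 0.1, 1.8]
grip_width: 0.0
```

>>> step_arm(
  rows=[
    {"jaw": 1,"tx": -1,"ty": 0,"tz": 0,"spin": 0},
    {"jaw": 1,"tx": -1.5,"ty": 0,"tz": 0,"spin": 0},
    {"jaw": 1,"tx": -1.5,"ty": 0,"tz": 0,"spin": 0},
  ],
)

```text
clock: 44.55
tcp_pos: [532.4, 142.0, 50.8]
ee_rot: [[-0.984, 0.178, -0.003], [0.178, 0.984, 0.0], [0.003, -0.0, -1.0]]
wrist_force: [-9.9, 2.0, 6.6]
grip_width: -0.0
```

```bash
python3 - <<'E'
from h import *
o=observe(); print(loc(ST,o['tcp_pos']),o['tcp_pos'],o['wrist_force'])
f=grab('side','s12.png'); b=grab('scene')['pixels'][:,:,::-1]
a=f['pixels'][:,:,::-1]
cv2.imwrite('pics/s12.png',np.hstack([cv2.resize(a[170:270,300:400],(400,400),interpolation=cv2.INTER_CUBIC),cv2.resize(b[160:260,290:390],(400,400),interpolation=cv2.INTER_CUBIC)]))
E
```

```text
[-32.96475304 -39.538708  ] [532.42568353 141.95816723  50.8459646 ] [-9.87301063  1.9935241   6.62086851]
```

View pics/s12.png

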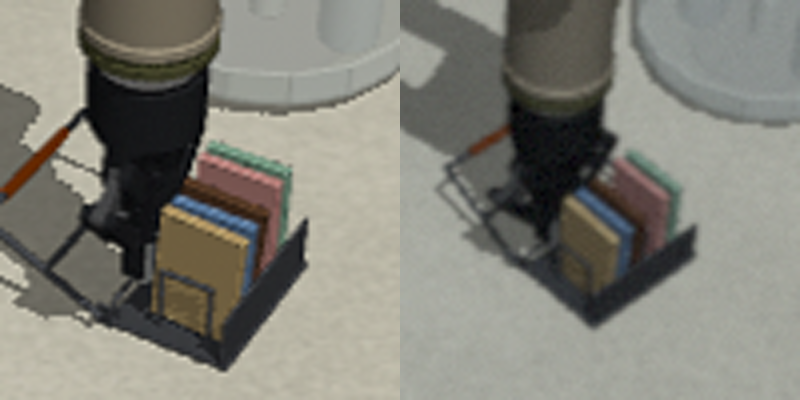

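Contact is firm at TCP x = -33 (about 10 N), where a flush tile should stop the finger. On to the others.

>>> step_arm(
  rows=[
    {"jaw": 1,"tx": 8,"ty": 0,"tz": 0,"spin": 0},
    {"jaw": 1,"tx": 8,"ty": 16,"tz": 0,"spin": 0},
    {"jaw": 1,"tx": 8,"ty": 16,"tz": 0,"spin": 0},
    {"jaw": 1,"tx": 5,"ty": 16,"tz": 0,"spin": 0},
    {"jaw": 1,"tx": 3,"ty": 16,"tz": 0,"spin": 0},
    {"jaw": 1,"tx": 1,"ty": 16,"tz": 0,"spin": 0},
    {"jaw": 1,"tx": 0,"ty": 16,"tz": 0,"spin": 0},
    {"jaw": 1,"tx": 0,"ty": 16,"tz": 0,"spin": 0},
    {"jaw": 1,"tx": 0,"ty": 16,"tz": 0,"spin": 0},
  ],
)

```text
clock: 45.55
tcp_pos: [535.4, 157.8, 51.7]
ee_rot: [[-0.984, 0.178, -0.004], [0.178, 0.984, 0.001], [0.004, -0.0, -1.0]]
wrist_force: [-15.7, 2.5, 13.5]
grip_width: 0.003
```

>>> step_arm(
  rows=[
    {"jaw": 1,"tx": 8,"ty": 0,"tz": 0,"spin": 0},
    {"jaw": 1,"tx": 8,"ty": 16,"tz": 0,"spin": 0},
    {"jaw": 1,"tx": 8,"ty": 16,"tz": 0,"spin": 0},
    {"jaw": 1,"tx": 5,"ty": 16,"tz": 0,"spin": 0},
    {"jaw": 1,"tx": 3,"ty": 16,"tz": 0,"spin": 0},
    {"jaw": 1,"tx": 1,"ty": 16,"tz": 0,"spin": 0},
    {"jaw": 1,"tx": 0,"ty": 16,"tz": 0,"spin": 0},
    {"jaw": 1,"tx": 0,"ty": 16,"tz": 0,"spin": 0},
    {"jaw": 1,"tx": 0,"ty": 16,"tz": 0,"spin": 0},
  ],
)

```text
clock: 46.45
tcp_pos: [537.7, 173.4, 50.8]
ee_rot: [[-0.984, 0.178, -0.005], [0.178, 0.984, 0.0], [0.005, -0.001, -1.0]]
wrist_force: [-12.9, 1.4, 8.7]
grip_width: 0.007
```

>>> step_arm(
  rows=[
    {"jaw": 1,"tx": 10,"ty": 0,"tz": 0,"spin": 0},
    {"jaw": 1,"tx": 10,"ty": 16,"tz": 0,"spin": 0},
    {"jaw": 1,"tx": 10,"ty": 32,"tz": 0,"spin": 0},
    {"jaw": 1,"tx": 8,"ty": 32,"tz": 0,"spin": 0},
    {"jaw": 1,"tx": 5,"ty": 32,"tz": 0,"spin": 0},
    {"jaw": 1,"tx": 3,"ty": 32,"tz": 0,"spin": 0},
    {"jaw": 1,"tx": 1,"ty": 32,"tz": 0,"spin": 0},
    {"jaw": 1,"tx": 0,"ty": 32,"tz": 0,"spin": 0},
    {"jaw": 1,"tx": 0,"ty": 32,"tz": 0,"spin": 0},
    {"jaw": 1,"tx": 0,"ty": 32,"tz": 0,"spin": 0},
  ],
)

```text
clock: 47.45
tcp_pos: [543.9, 204.9, 50.9]
ee_rot: [[-0.984, 0.178, -0.004], [0.178, 0.984, 0.001], [0.004, -0.0, -1.0]]
wrist_force: [-10.0, 2.6, 5.2]
grip_width: 0.001
```

>>> step_arm(
  rows=[
    {"jaw": 1,"tx": 8,"ty": 0,"tz": 0,"spin": 0},
    {"jaw": 1,"tx": 8,"ty": 16,"tz": 0,"spin": 0},
    {"jaw": 1,"tx": 8,"ty": 16,"tz": 0,"spin": 0},
    {"jaw": 1,"tx": 5,"ty": 16,"tz": 0,"spin": 0},
    {"jaw": 1,"tx": 3,"ty": 16,"tz": 0,"spin": 0},
    {"jaw": 1,"tx": 1,"ty": 16,"tz": 0,"spin": 0},
    {"jaw": 1,"tx": 0,"ty": 16,"tz": 0,"spin": 0},
    {"jaw": 1,"tx": 0,"ty": 16,"tz": 0,"spin": 0},
    {"jaw": 1,"tx": 0,"ty": 16,"tz": 0,"spin": 0},
  ],
)

```text
clock: 48.35
tcp_pos: [546.6, 220.6, 50.9]
ee_rot: [[-0.984, 0.178, -0.004], [0.178, 0.984, 0.0], [0.004, -0.0, -1.0]]
wrist_force: [-10.1, 3.6, 7.6]
grip_width: -0.001
```

```bash
python3 - <<'E'
from h import *
o=observe(); print(loc(ST,o['tcp_pos']),o['tcp_pos'],o['wrist_force'])
E
```

```text
[-33.05340192  40.39697721] [546.56248867 220.63390917  50.90761925] [-10.08976611   3.61313008   7.63747119]
```

All five pushes stopped at x = -33 within 0.5 mm, so the row is flush. Backing off, up, and over to the outer side of the gate.

>>> step_arm(
  rows=[
    {"jaw": 1,"tx": 15,"ty": 0,"tz": 0,"spin": 0},
    {"jaw": 1,"tx": 28,"ty": -10,"tz": 0,"spin": 0},
    {"jaw": 1,"tx": 28,"ty": -20,"tz": -40,"spin": 0},
    {"jaw": 1,"tx": 28,"ty": -40,"tz": -80,"spin": 0},
    {"jaw": 1,"tx": 50,"ty": -40,"tz": -110,"spin": 0},
    {"jaw": 1,"tx": 95,"ty": -40,"tz": -110,"spin": 0},
    {"jaw": 1,"tx": 137,"ty": -40,"tz": -110,"spin": 0},
    {"jaw": 1,"tx": 137,"ty": -40,"tz": -110,"spin": 0},
    {"jaw": 1,"tx": 137,"ty": -40,"tz": -110,"spin": 0},
    {"jaw": 1,"tx": 137,"ty": -40,"tz": -110,"spin": 0},
  ],
)

```text
clock: 49.35
tcp_pos: [407.5, 205.3, 161.8]
ee_rot: [[-0.984, 0.178, 0.002], [0.178, 0.984, 0.0], [-0.002, 0.001, -1.0]]
wrist_force: [0.1, -0.8, -0.0]
grip_width: -0.0
```

```bash
python3 - <<'E'
from h import *
o=observe(); print(loc(ST,o['tcp_pos']),o['tcp_pos'],o['wrist_force']); go(*w(ST,-170,0),56,79.75)
f=grab('side'); b=grab('scene')['pixels'][:,:,::-1]; np.save('s13.npy',f,allow_pickle=True)
a=f['pixels'][:,:,::-1]
cv2.imwrite('pics/s13.png',np.hstack([cv2.resize(a[170:270,300:400],(400,400),interpolation=cv2.INTER_CUBIC),cv2.resize(b[160:260,290:390],(400,400),interpolation=cv2.INTER_CUBIC)]))
E
```

```text
[-167.12879641    0.53672581] [407.53396948 205.26765063 161.81586627] [ 0.07129149 -0.82191168 -0.04198938]
tx 3.0 ty -0.6 tz 105.8 spin -0.0 | z [407.5 205.3 161.8] yaw 79.74 F [ 0.1 -0.8 -0. ] t 49.35 g -0.0
```

View pics/s13.png

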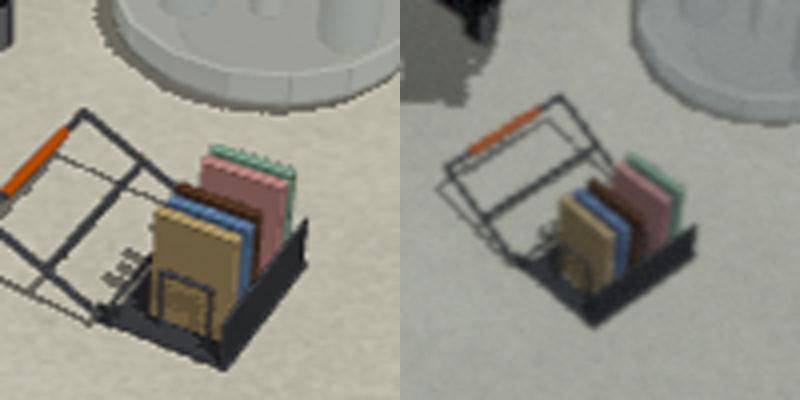

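All tiles are upright, in line and against the panel; the gate is still down. Now raising the gate.

>>> step_arm(
  rows=[
    {"jaw": 1,"tx": 3,"ty": 0,"tz": 40,"spin": 0},
    {"jaw": 1,"tx": 3,"ty": 0,"tz": 75,"spin": 0},
    {"jaw": 1,"tx": 3,"ty": 0,"tz": 98,"spin": 0},
    {"jaw": 1,"tx": 3,"ty": 0,"tz": 104,"spin": 0},
    {"jaw": 1,"tx": 3,"ty": 0,"tz": 104,"spin": 0},
    {"jaw": 1,"tx": 3,"ty": 0,"tz": 104,"spin": 0},
    {"jaw": 1,"tx": -8,"ty": 0,"tz": 104,"spin": 0},
    {"jaw": 1,"tx": -14,"ty": 0,"tz": 104,"spin": 0},
    {"jaw": 1,"tx": -14,"ty": 0,"tz": 104,"spin": 0},
  ],
)

```text
clock: 50.35
tcp_pos: [421.0, 203.2, 58.2]
ee_rot: [[-0.984, 0.178, -0.0], [0.178, 0.984, 0.001], [0.0, 0.001, -1.0]]
wrist_force: [-4.1, 2.6, 3.1]
grip_width: -0.006
```

```bash
python3 - <<'E'
from h import *
o=observe(); print(loc(ST,o['tcp_pos']),o['tcp_pos'],o['wrist_force'])
f=np.load('s13.npy',allow_pickle=True).item()
for p in ((152,207),(240,236)): print(loc(ST,ray(f,300+p[0]/4,170+p[1]/4,96)).round(1))
for a in np.linspace(1.1,0,9): print(round(-48-100*np.sin(a)-15.5,0),round(14+100*np.cos(a),0),end=' | ')
E
```

```text
[-153.52183265    0.89195359] [420.98698608 203.19593784  58.22671307] [-4.09766617  2.62567833  3.12547162]
[-27.8 -36. ]
[ 33.7 -32.7]
-153.0 59.0 | -146.0 71.0 | -137.0 82.0 | -127.0 91.0 | -116.0 99.0 | -104.0 106.0 | -91.0 110.0 | -77.0 113.0 | -64.0 114.0 |
```

>>> step_arm(
  rows=[
    {"jaw": 1,"tx": -7,"ty": 0,"tz": -11,"spin": 0},
    {"jaw": 1,"tx": -16,"ty": 0,"tz": -22,"spin": 0},
    {"jaw": 1,"tx": -26,"ty": 0,"tz": -31,"spin": 0},
    {"jaw": 1,"tx": -37,"ty": 0,"tz": -39,"spin": 0},
    {"jaw": 1,"tx": -49,"ty": 0,"tz": -46,"spin": 0},
    {"jaw": 1,"tx": -62,"ty": 0,"tz": -51,"spin": 0},
    {"jaw": 1,"tx": -74,"ty": 0,"tz": -54,"spin": 0},
    {"jaw": 1,"tx": -84,"ty": 0,"tz": -55,"spin": 0},
    {"jaw": 1,"tx": -84,"ty": 0,"tz": -55,"spin": 0},
  ],
)

```text
clock: 51.25
tcp_pos: [504.6, 187.6, 113.1]
ee_rot: [[-0.984, 0.179, 0.002], [0.179, 0.984, 0.0], [-0.002, 0.001, -1.0]]
wrist_force: [-0.6, -0.3, 0.6]
grip_width: 0.003
```

>>> step_arm(
  rows=[
    {"jaw": 1,"tx": -3,"ty": 0,"tz": 0,"spin": 0},
    {"jaw": 1,"tx": -6,"ty": 0,"tz": 0,"spin": 0},
    {"jaw": 1,"tx": -7,"ty": 0,"tz": 0,"spin": 0},
    {"jaw": 1,"tx": -7,"ty": 0,"tz": 0,"spin": 0},
  ],
)

```text
clock: 51.65
tcp_pos: [508.6, 186.8, 111.9]
ee_rot: [[-0.984, 0.178, -0.002], [0.178, 0.984, -0.0], [0.002, -0.001, -1.0]]
wrist_force: [-6.3, 0.3, 2.6]
grip_width: 0.0
```

```bash
python3 - <<'E'
from h import *
o=observe(); print(loc(ST,o['tcp_pos']),o['tcp_pos'],o['wrist_force'])
E
```

```text
[-64.34339476   0.34774566] [508.64536002 186.79168767 111.87372699] [-6.33545139  0.29791189  2.57951515]
```

>>> step_arm(
  rows=[
    {"jaw": 1,"tx": -2,"ty": 0,"tz": 0,"spin": 0},
    {"jaw": 1,"tx": -2,"ty": 0,"tz": 0,"spin": 0},
    {"jaw": 1,"tx": -2,"ty": 0,"tz": 0,"spin": 0},
  ],
)

```text
clock: 51.95
tcp_pos: [509.0, 186.8, 111.8]
ee_rot: [[-0.984, 0.177, -0.005], [0.177, 0.984, -0.0], [0.005, -0.001, -1.0]]
wrist_force: [-13.8, 1.4, 8.9]
grip_width: 0.002
```

>>> step_arm(
  rows=[
    {"jaw": 1,"tx": 15,"ty": 0,"tz": 0,"spin": 0},
    {"jaw": 1,"tx": 35,"ty": 0,"tz": -20,"spin": 0},
    {"jaw": 1,"tx": 35,"ty": 0,"tz": -70,"spin": 0},
    {"jaw": 1,"tx": 35,"ty": 0,"tz": -120,"spin": 0},
    {"jaw": 1,"tx": 35,"ty": 0,"tz": -150,"spin": 0},
    {"jaw": 1,"tx": 35,"ty": 0,"tz": -150,"spin": 0},
    {"jaw": 1,"tx": 35,"ty": 0,"tz": -150,"spin": 0},
  ],
)

```text
clock: 52.65
tcp_pos: [477.6, 192.7, 262.9]
ee_rot: [[-0.984, 0.178, 0.002], [0.178, 0.984, 0.001], [-0.002, 0.001, -1.0]]
wrist_force: [-1.0, -0.7, -0.8]
grip_width: 0.003
```

```bash
python3 - <<'E'
from h import *
go(*w(ST,0,-100),260,-10.25)
E
```

```text
tx -95.9 ty -100.7 tz 3.0 spin 90.0 | z [477.6 192.7 262.9] yaw 79.77 F [-1.  -0.7 -0.8] t 52.65 g 0.003
```

Gate at its stop (14 N, no further travel). Now a final wrist look like the earlier stand view.

>>> step_arm(
  rows=[
    {"jaw": 1,"tx": -96,"ty": -101,"tz": 0,"spin": 8.5},
    {"jaw": 1,"tx": -96,"ty": -101,"tz": 0,"spin": 17},
    {"jaw": 1,"tx": -96,"ty": -101,"tz": 0,"spin": 25.5},
    {"jaw": 1,"tx": -96,"ty": -101,"tz": 0,"spin": 34},
    {"jaw": 1,"tx": -96,"ty": -101,"tz": 0,"spin": 42.5},
    {"jaw": 1,"tx": -96,"ty": -101,"tz": 0,"spin": 51},
    {"jaw": 1,"tx": -96,"ty": -101,"tz": 0,"spin": 59.5},
    {"jaw": 1,"tx": -96,"ty": -101,"tz": 0,"spin": 68},
    {"jaw": 1,"tx": -96,"ty": -101,"tz": 0,"spin": 76.5},
    {"jaw": 1,"tx": -96,"ty": -101,"tz": 0,"spin": 85},
  ],
)

```text
clock: 53.65
tcp_pos: [552.6, 76.0, 259.4]
ee_rot: [[0.098, 0.995, -0.004], [0.995, -0.098, -0.0], [-0.001, -0.004, -1.0]]
wrist_force: [-0.7, 0.1, -0.5]
grip_width: 0.002
```

>>> step_arm(
  rows=[
    {"jaw": 1,"tx": 0,"ty": 0,"tz": 0,"spin": 5},
    {"jaw": 1,"tx": 0,"ty": 0,"tz": 0,"spin": 5},
    {"jaw": 1,"tx": 0,"ty": 0,"tz": 0,"spin": 5},
    {"jaw": 1,"tx": 0,"ty": 0,"tz": 0,"spin": 5},
    {"jaw": 1,"tx": 0,"ty": 0,"tz": 0,"spin": 5},
  ],
)

```text
clock: 54.15
tcp_pos: [553.5, 76.1, 261.8]
ee_rot: [[0.176, 0.984, -0.001], [0.984, -0.176, -0.0], [-0.0, -0.001, -1.0]]
wrist_force: [0.7, -0.9, -0.5]
grip_width: 0.0
```

```bash
python3 - <<'E'
from h import *
f=grab('wrist'); np.save('w14.npy',f,allow_pickle=True); go(*w(ST,5,-40),150,-10.3)
cv2.imwrite('pics/w14.png',cv2.resize(f['pixels'][0:300,160:560,::-1],(800,600),interpolation=cv2.INTER_CUBIC))
E
```

```text
tx 60.5 ty 5.5 tz 112.0 spin 0.1 | z [553.6  76.1 262. ] yaw -10.18 F [-0.3 -0.4 -0.6] t 54.2 g 0.001
```

View pics/w14.png

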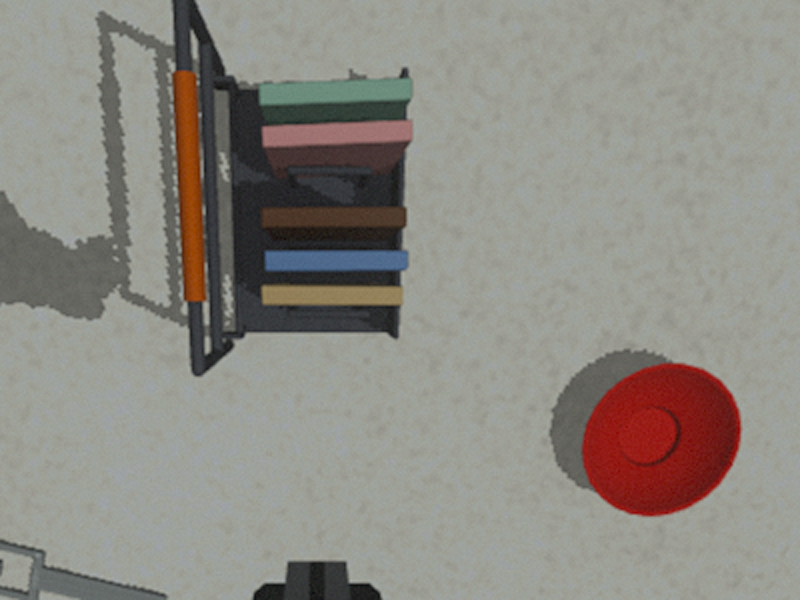

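```bash
python3 - <<'E'
from h import *
f=np.load('w14.npy',allow_pickle=True).item()
c=lambda x,y,z: loc(ST,ray(f,160+x/2,y/2,z)).round(1)
for n,a,b in (('mint',(260,96),(412,90)),('pink',(262,136),(412,131)),('brown',(261,218),(406,216)),('blue',(264,260),(408,260)),('sand',(261,295),(403,295))):
    p,q=c(*a,96),c(*b,96); print(n,p,q,(p+q)/2, np.degrees(np.arctan2(q[1]-p[1],q[0]-p[0])).round(1))
print('bar',c(184,72,114),c(196,300,114),'panel top outer',c(408,72,44),c(398,336,44))
E
```

```text
mint [-21.8  37.6] [37.5 39.7] [ 7.85 38.65] 2.0
pink [-21.4  23.4] [38.1 25.2] [ 8.35 24.3 ] 1.7
brown [-22.5  -7.1] [36.9 -6.3] [ 7.2 -6.7] 0.8
blue [-21.6 -23.5] [ 38.4 -23.5] [  8.4 -23.5] 0.0
sand [-23.2 -37.6] [ 36.9 -37.6] [  6.85 -37.6 ] 0.0
bar [-48.   41.3] [-47.6 -39.1] panel top outer [42.  59.2] [ 41.6 -59.1]
```

```bash
python3 - <<'E'
from h import *
f=np.load('w14.npy',allow_pickle=True).item(); a=f['pixels'].astype(float)
for n,r in (('mint',46.5),('pink',66.8),('brown',108.5),('blue',130),('sand',147.5)):
    out=[]
    for lo,hi in ((280,302),(352,378)):
        s=a[int(r)-1:int(r)+2,lo:hi].mean(0); ins=s[-5:].mean(0) if lo==280 else s[:5].mean(0); oth=s[:5].mean(0) if lo==280 else s[-5:].mean(0)
        t=(s-oth)@(ins-oth)/((ins-oth)@(ins-oth)); 
        i=[k for k in range(len(t)-1) if (t[k]-.5)*(t[k+1]-.5)<=0]; i=i[0]; u=lo+i+(.5-t[i])/(t[i+1]-t[i])+.5
        out.append(loc(ST,ray(f,u,r,96))[0])
    print(n,np.round(out,1),'mid %.1f width %.1f'%(np.mean(out),out[1]-out[0]))
E
```

```text
mint [-22.1  38.1] mid 8.0 width 60.2
pink [-21.3  38.5] mid 8.6 width 59.8
brown [-22.1  37.2] mid 7.6 width 59.3
blue [-21.1  38.6] mid 8.8 width 59.8
sand [-22.7  36.8] mid 7.0 width 59.4
```

The gate bar reads -47.8 (fully up). Tile centres read 8.8, 8.6, 8.0, 7.6 and, for sand, 7.0 mm. That is thin against the 6.5 limit, so I will lower the gate again and re-tap the low ones.

```bash
python3 - <<'E'
from h import *
go(*w(ST,-14,6),200,-10.25);go(*w(ST,-14,6),117,-10.25)
E
```

```text
tx 106.6 ty -13.5 tz 62.0 spin 0.1 | z [553.6  76.1 262. ] yaw -10.18 F [-0.3 -0.4 -0.6] t 54.2 g 0.001
tx 106.6 ty -13.4 tz 145.0 spin 0.1 | z [553.6  76.1 262. ] yaw -10.18 F [-0.3 -0.4 -0.6] t 54.2 g 0.001
```

>>> step_arm(
  rows=[
    {"jaw": 1,"tx": 50,"ty": -13.5,"tz": 10,"spin": 0.1},
    {"jaw": 1,"tx": 90,"ty": -13.5,"tz": 30,"spin": 0.1},
    {"jaw": 1,"tx": 107,"ty": -13.5,"tz": 60,"spin": 0.1},
    {"jaw": 1,"tx": 107,"ty": -13.5,"tz": 100,"spin": 0.1},
    {"jaw": 1,"tx": 107,"ty": -13.5,"tz": 130,"spin": 0.1},
    {"jaw": 1,"tx": 107,"ty": -13.5,"tz": 142,"spin": 0.1},
    {"jaw": 1,"tx": 107,"ty": -13.5,"tz": 142,"spin": 0.1},
    {"jaw": 1,"tx": 107,"ty": -13.5,"tz": 142,"spin": 0.1},
    {"jaw": 1,"tx": 107,"ty": -13.5,"tz": 142,"spin": 0.1},
  ],
)

```text
clock: 55.1
tcp_pos: [561.1, 184.0, 122.9]
ee_rot: [[0.18, 0.984, 0.004], [0.984, -0.18, 0.001], [0.002, 0.004, -1.0]]
wrist_force: [-0.9, -0.5, -0.3]
grip_width: -0.006
```

```bash
python3 - <<'E'
from h import *
o=observe(); print(loc(ST,o['tcp_pos']),o['tcp_pos'],o['wrist_force'])
for a in np.linspace(0,1.1,12): print(round(-48-100*np.sin(a)+14.5,0),round(14+100*np.cos(a),0),end=' | ')
E
```

```text
[-12.20512653   6.90220457] [561.11786152 183.96387368 122.8702802 ] [-0.92784443 -0.53512611 -0.25402161]
-34.0 114.0 | -43.0 114.0 | -53.0 112.0 | -63.0 110.0 | -72.0 106.0 | -81.0 102.0 | -90.0 97.0 | -98.0 90.0 | -105.0 84.0 | -112.0 76.0 | -118.0 68.0 | -123.0 59.0 |
```

>>> step_arm(
  rows=[
    {"jaw": 1,"tx": 0,"ty": -8,"tz": 6,"spin": 0},
    {"jaw": 1,"tx": 0,"ty": -18,"tz": 7,"spin": 0},
    {"jaw": 1,"tx": 0,"ty": -31,"tz": 8,"spin": 0},
    {"jaw": 1,"tx": 0,"ty": -41,"tz": 10,"spin": 0},
    {"jaw": 1,"tx": 0,"ty": -51,"tz": 12,"spin": 0},
    {"jaw": 1,"tx": 0,"ty": -60,"tz": 16,"spin": 0},
    {"jaw": 1,"tx": 0,"ty": -69,"tz": 20,"spin": 0},
    {"jaw": 1,"tx": 0,"ty": -78,"tz": 26,"spin": 0},
    {"jaw": 1,"tx": 0,"ty": -86,"tz": 33,"spin": 0},
    {"jaw": 1,"tx": 0,"ty": -93,"tz": 39,"spin": 0},
  ],
)

```text
clock: 56.1
tcp_pos: [467.4, 200.6, 80.3]
ee_rot: [[0.18, 0.984, 0.0], [0.984, -0.18, 0.0], [0.0, 0.0, -1.0]]
wrist_force: [8.0, -0.6, -5.3]
grip_width: -0.0
```

>>> step_arm(
  rows=[
    {"jaw": 1,"tx": 0,"ty": -7,"tz": 8,"spin": 0},
    {"jaw": 1,"tx": 0,"ty": -13,"tz": 16,"spin": 0},
    {"jaw": 1,"tx": 0,"ty": -18,"tz": 23,"spin": 0},
    {"jaw": 1,"tx": 0,"ty": -20,"tz": 24,"spin": 0},
    {"jaw": 1,"tx": 0,"ty": -20,"tz": 24,"spin": 0},
  ],
)

```text
clock: 56.6
tcp_pos: [454.2, 203.9, 59.9]
ee_rot: [[0.18, 0.984, 0.013], [0.984, -0.18, 0.001], [0.003, 0.013, -1.0]]
wrist_force: [21.2, -5.4, -0.6]
grip_width: -0.002
```

>>> step_arm(
  rows=[
    {"jaw": 1,"tx": 0,"ty": 15,"tz": 0,"spin": 0},
    {"jaw": 1,"tx": 0,"ty": 20,"tz": -50,"spin": -8},
    {"jaw": 1,"tx": 0,"ty": 25,"tz": -100,"spin": -16},
    {"jaw": 1,"tx": 0,"ty": 30,"tz": -120,"spin": -24},
    {"jaw": 1,"tx": -20,"ty": 40,"tz": -120,"spin": -32},
    {"jaw": 1,"tx": -40,"ty": 50,"tz": -120,"spin": -40},
    {"jaw": 1,"tx": -46,"ty": 55,"tz": -120,"spin": -48},
    {"jaw": 1,"tx": -46,"ty": 55,"tz": -120,"spin": -56},
    {"jaw": 1,"tx": -46,"ty": 55,"tz": -120,"spin": -64},
    {"jaw": 1,"tx": -46,"ty": 55,"tz": -120,"spin": -72},
  ],
)

```text
clock: 57.6
tcp_pos: [493.4, 148.8, 176.3]
ee_rot: [[-0.883, 0.47, -0.002], [0.47, 0.883, -0.0], [0.001, -0.001, -1.0]]
wrist_force: [0.6, 0.4, 0.1]
grip_width: 0.001
```

>>> step_arm(
  rows=[
    {"jaw": 1,"tx": 0,"ty": 0,"tz": 0,"spin": -8},
    {"jaw": 1,"tx": 0,"ty": 0,"tz": 0,"spin": -16},
    {"jaw": 1,"tx": 0,"ty": 0,"tz": 0,"spin": -18},
    {"jaw": 1,"tx": 0,"ty": 0,"tz": 0,"spin": -18},
    {"jaw": 1,"tx": 0,"ty": 0,"tz": 0,"spin": -18},
  ],
)

```text
clock: 58.1
tcp_pos: [493.6, 149.0, 176.7]
ee_rot: [[-0.983, 0.181, -0.001], [0.181, 0.983, -0.0], [0.001, -0.0, -1.0]]
wrist_force: [0.3, -0.0, -0.9]
grip_width: 0.0
```

```bash
python3 - <<'E'
from h import *
o=observe(); print(loc(ST,o['tcp_pos']),o['tcp_pos'],o['wrist_force']); go(*w(ST,-60,-39),45,79.75)
E
```

```text
[-72.37048295 -39.5367896 ] [493.64918295 148.97205031 176.65783409] [ 0.2510911  -0.02266529 -0.87861636]
tx -12.5 ty 0.6 tz 131.6 spin -0.2 | z [493.6 149.  176.7] yaw 79.57 F [ 0.3 -0.  -0.9] t 58.1 g 0.0
```

>>> step_arm(
  rows=[
    {"jaw": 1,"tx": -12,"ty": 0.5,"tz": 40,"spin": 0},
    {"jaw": 1,"tx": -12,"ty": 0.5,"tz": 80,"spin": 0},
    {"jaw": 1,"tx": -12,"ty": 0.5,"tz": 110,"spin": 0},
    {"jaw": 1,"tx": -12,"ty": 0.5,"tz": 127,"spin": 0},
    {"jaw": 1,"tx": -12,"ty": 0.5,"tz": 130,"spin": 0},
    {"jaw": 1,"tx": -12,"ty": 0.5,"tz": 130,"spin": 0},
    {"jaw": 1,"tx": -12,"ty": 0.5,"tz": 130,"spin": 0},
  ],
)

```text
clock: 58.8
tcp_pos: [507.1, 147.5, 48.6]
ee_rot: [[-0.984, 0.18, 0.002], [0.18, 0.984, 0.0], [-0.002, 0.001, -1.0]]
wrist_force: [-0.2, 0.5, -0.3]
grip_width: 0.0
```

>>> step_arm(
  rows=[
    {"jaw": 1,"tx": -10,"ty": 0,"tz": 0,"spin": 0},
    {"jaw": 1,"tx": -17,"ty": 0,"tz": 0,"spin": 0},
    {"jaw": 1,"tx": -20,"ty": 0,"tz": 0,"spin": 0},
    {"jaw": 1,"tx": -23,"ty": 0,"tz": 0,"spin": 0},
    {"jaw": 1,"tx": -25,"ty": 0,"tz": 0,"spin": 0},
    {"jaw": 1,"tx": -26.5,"ty": 0,"tz": 0,"spin": 0},
    {"jaw": 1,"tx": -28,"ty": 0,"tz": 0,"spin": 0},
    {"jaw": 1,"tx": -28,"ty": 0,"tz": 0,"spin": 0},
    {"jaw": 1,"tx": -28,"ty": 0,"tz": 0,"spin": 0},
  ],
)

```text
clock: 59.7
tcp_pos: [531.0, 143.1, 47.3]
ee_rot: [[-0.984, 0.179, -0.006], [0.179, 0.984, 0.001], [0.006, -0.0, -1.0]]
wrist_force: [-17.0, 2.5, 15.3]
grip_width: -0.001
```

```bash
python3 - <<'E'
from h import *
o=observe(); print(loc(ST,o['tcp_pos']),o['tcp_pos'],o['wrist_force'])
E
```

```text
[-34.55692303 -38.70741745] [531.00684625 143.05950734  47.27551888] [-16.99597037   2.52472703  15.28827206]
```

The stop at -34.6 with 15 N upward suggests the wider knuckle met the tile's top edge at this lower height. I back off, raise 10 mm and push again.

>>> step_arm(
  rows=[
    {"jaw": 1,"tx": 10,"ty": 0,"tz": 0,"spin": 0},
    {"jaw": 1,"tx": 14,"ty": -0.5,"tz": -5,"spin": 0},
    {"jaw": 1,"tx": 14,"ty": -0.5,"tz": -12,"spin": 0},
    {"jaw": 1,"tx": 14,"ty": -0.5,"tz": -12,"spin": 0},
    {"jaw": 1,"tx": 10,"ty": -0.5,"tz": -12,"spin": 0},
    {"jaw": 1,"tx": 6,"ty": -0.5,"tz": -12,"spin": 0},
    {"jaw": 1,"tx": 3,"ty": -0.5,"tz": -12,"spin": 0},
    {"jaw": 1,"tx": 1,"ty": -0.5,"tz": -12,"spin": 0},
    {"jaw": 1,"tx": 0,"ty": -0.5,"tz": -12,"spin": 0},
    {"jaw": 1,"tx": 0,"ty": -0.5,"tz": -12,"spin": 0},
  ],
)

```text
clock: 60.7
tcp_pos: [532.7, 141.8, 58.7]
ee_rot: [[-0.984, 0.18, -0.002], [0.18, 0.984, 0.0], [0.002, -0.0, -1.0]]
wrist_force: [-4.9, 1.0, 1.4]
grip_width: -0.001
```

>>> step_arm(
  rows=[
    {"jaw": 1,"tx": -0.5,"ty": 0,"tz": 0,"spin": 0},
    {"jaw": 1,"tx": -1,"ty": 0,"tz": 0,"spin": 0},
    {"jaw": 1,"tx": -1,"ty": 0,"tz": 0,"spin": 0},
  ],
)

```text
clock: 61.0
tcp_pos: [532.9, 141.9, 58.7]
ee_rot: [[-0.984, 0.179, -0.003], [0.179, 0.984, 0.0], [0.003, -0.0, -1.0]]
wrist_force: [-9.9, 1.9, 5.7]
grip_width: -0.0
```

```bash
python3 - <<'E'
from h import *
o=observe(); print(loc(ST,o['tcp_pos']),o['tcp_pos'],o['wrist_force'])
E
```

```text
[-32.48738262 -39.52433761] [532.89799257 141.8873633   58.6529218 ] [-9.93528654  1.90229142  5.68049673]
```

Firm at -32.5 at this height. Re-tapping the rest the same way, backing straight off each time.

>>> step_arm(
  rows=[
    {"jaw": 1,"tx": 8,"ty": 0,"tz": 0,"spin": 0},
    {"jaw": 1,"tx": 8,"ty": 16,"tz": 0,"spin": 0},
    {"jaw": 1,"tx": 8,"ty": 16,"tz": 0,"spin": 0},
    {"jaw": 1,"tx": 5,"ty": 16,"tz": 0,"spin": 0},
    {"jaw": 1,"tx": 3,"ty": 16,"tz": 0,"spin": 0},
    {"jaw": 1,"tx": 1,"ty": 16,"tz": 0,"spin": 0},
    {"jaw": 1,"tx": 0,"ty": 16,"tz": 0,"spin": 0},
    {"jaw": 1,"tx": 0,"ty": 16,"tz": 0,"spin": 0},
  ],
)

```text
clock: 61.8
tcp_pos: [535.7, 157.6, 58.6]
ee_rot: [[-0.984, 0.18, -0.004], [0.18, 0.984, 0.001], [0.004, -0.0, -1.0]]
wrist_force: [-8.8, 3.3, 4.1]
grip_width: 0.001
```

>>> step_arm(
  rows=[
    {"jaw": 1,"tx": 8,"ty": 0,"tz": 0,"spin": 0},
    {"jaw": 1,"tx": 8,"ty": 16,"tz": 0,"spin": 0},
    {"jaw": 1,"tx": 8,"ty": 16,"tz": 0,"spin": 0},
    {"jaw": 1,"tx": 5,"ty": 16,"tz": 0,"spin": 0},
    {"jaw": 1,"tx": 3,"ty": 16,"tz": 0,"spin": 0},
    {"jaw": 1,"tx": 1,"ty": 16,"tz": 0,"spin": 0},
    {"jaw": 1,"tx": 0,"ty": 16,"tz": 0,"spin": 0},
    {"jaw": 1,"tx": 0,"ty": 16,"tz": 0,"spin": 0},
  ],
)

```text
clock: 62.6
tcp_pos: [538.5, 173.3, 58.5]
ee_rot: [[-0.984, 0.18, -0.004], [0.18, 0.984, 0.0], [0.004, -0.0, -1.0]]
wrist_force: [-7.8, 4.0, 2.6]
grip_width: 0.003
```

>>> step_arm(
  rows=[
    {"jaw": 1,"tx": 10,"ty": 0,"tz": 0,"spin": 0},
    {"jaw": 1,"tx": 10,"ty": 16,"tz": 0,"spin": 0},
    {"jaw": 1,"tx": 10,"ty": 32,"tz": 0,"spin": 0},
    {"jaw": 1,"tx": 8,"ty": 32,"tz": 0,"spin": 0},
    {"jaw": 1,"tx": 5,"ty": 32,"tz": 0,"spin": 0},
    {"jaw": 1,"tx": 3,"ty": 32,"tz": 0,"spin": 0},
    {"jaw": 1,"tx": 1,"ty": 32,"tz": 0,"spin": 0},
    {"jaw": 1,"tx": 0,"ty": 32,"tz": 0,"spin": 0},
    {"jaw": 1,"tx": 0,"ty": 32,"tz": 0,"spin": 0},
  ],
)

```text
clock: 63.5
tcp_pos: [544.3, 204.7, 58.7]
ee_rot: [[-0.984, 0.18, -0.004], [0.18, 0.984, 0.0], [0.004, -0.0, -1.0]]
wrist_force: [-8.1, 3.3, 5.0]
grip_width: 0.0
```

>>> step_arm(
  rows=[
    {"jaw": 1,"tx": 8,"ty": 0,"tz": 0,"spin": 0},
    {"jaw": 1,"tx": 8,"ty": 16,"tz": 0,"spin": 0},
    {"jaw": 1,"tx": 8,"ty": 16,"tz": 0,"spin": 0},
    {"jaw": 1,"tx": 5,"ty": 16,"tz": 0,"spin": 0},
    {"jaw": 1,"tx": 3,"ty": 16,"tz": 0,"spin": 0},
    {"jaw": 1,"tx": 1,"ty": 16,"tz": 0,"spin": 0},
    {"jaw": 1,"tx": 0,"ty": 16,"tz": 0,"spin": 0},
    {"jaw": 1,"tx": 0,"ty": 16,"tz": 0,"spin": 0},
  ],
)

```text
clock: 64.3
tcp_pos: [547.1, 220.5, 58.6]
ee_rot: [[-0.984, 0.18, -0.004], [0.18, 0.984, 0.0], [0.004, -0.0, -1.0]]
wrist_force: [-8.4, 3.0, 3.8]
grip_width: 0.001
```

>>> step_arm(
  rows=[
    {"jaw": 1,"tx": 15,"ty": 0,"tz": 0,"spin": 0},
    {"jaw": 1,"tx": 28,"ty": -10,"tz": 0,"spin": 0},
    {"jaw": 1,"tx": 28,"ty": -20,"tz": -40,"spin": 0},
    {"jaw": 1,"tx": 28,"ty": -40,"tz": -80,"spin": 0},
    {"jaw": 1,"tx": 50,"ty": -40,"tz": -110,"spin": 0},
    {"jaw": 1,"tx": 95,"ty": -40,"tz": -110,"spin": 0},
    {"jaw": 1,"tx": 138,"ty": -40,"tz": -110,"spin": 0},
    {"jaw": 1,"tx": 138,"ty": -40,"tz": -110,"spin": 0},
    {"jaw": 1,"tx": 138,"ty": -40,"tz": -110,"spin": 0},
    {"jaw": 1,"tx": 138,"ty": -40,"tz": -110,"spin": 0},
  ],
)

```text
clock: 65.3
tcp_pos: [406.9, 205.6, 169.8]
ee_rot: [[-0.984, 0.18, 0.001], [0.18, 0.984, 0.0], [-0.001, 0.001, -1.0]]
wrist_force: [-0.0, -0.4, -0.6]
grip_width: -0.002
```

```bash
python3 - <<'E'
from h import *
for p in ((0,0),): pass
go(*w(ST,-170,0),56,79.75)
f=grab('wrist'); np.save('w15.npy',f,allow_pickle=True); cv2.imwrite('pics/w15.png',f['pixels'][100:400,100:540,::-1])
E
```

```text
tx 2.4 ty -0.8 tz 113.8 spin -0.1 | z [406.9 205.6 169.8] yaw 79.64 F [-0.  -0.4 -0.6] t 65.3 g -0.002
```

>>> step_arm(
  rows=[
    {"jaw": 1,"tx": 3,"ty": 0,"tz": 40,"spin": 0},
    {"jaw": 1,"tx": 3,"ty": 0,"tz": 80,"spin": 0},
    {"jaw": 1,"tx": 3,"ty": 0,"tz": 105,"spin": 0},
    {"jaw": 1,"tx": 3,"ty": 0,"tz": 112,"spin": 0},
    {"jaw": 1,"tx": 3,"ty": 0,"tz": 112,"spin": 0},
    {"jaw": 1,"tx": 3,"ty": 0,"tz": 112,"spin": 0},
    {"jaw": 1,"tx": -8,"ty": 0,"tz": 112,"spin": 0},
    {"jaw": 1,"tx": -14,"ty": 0,"tz": 112,"spin": 0},
    {"jaw": 1,"tx": -14,"ty": 0,"tz": 112,"spin": 0},
  ],
)

```text
clock: 66.25
tcp_pos: [420.9, 203.4, 58.3]
ee_rot: [[-0.984, 0.18, 0.001], [0.18, 0.984, 0.001], [-0.001, 0.001, -1.0]]
wrist_force: [-1.4, 1.3, 1.0]
grip_width: -0.001
```

>>> step_arm(
  rows=[
    {"jaw": 1,"tx": -7,"ty": 0,"tz": -11,"spin": 0},
    {"jaw": 1,"tx": -16,"ty": 0,"tz": -22,"spin": 0},
    {"jaw": 1,"tx": -26,"ty": 0,"tz": -31,"spin": 0},
    {"jaw": 1,"tx": -37,"ty": 0,"tz": -39,"spin": 0},
    {"jaw": 1,"tx": -49,"ty": 0,"tz": -46,"spin": 0},
    {"jaw": 1,"tx": -62,"ty": 0,"tz": -51,"spin": 0},
    {"jaw": 1,"tx": -74,"ty": 0,"tz": -54,"spin": 0},
    {"jaw": 1,"tx": -84,"ty": 0,"tz": -55,"spin": 0},
    {"jaw": 1,"tx": -88,"ty": 0,"tz": -55,"spin": 0},
    {"jaw": 1,"tx": -91,"ty": 0,"tz": -55,"spin": 0},
  ],
)

```text
clock: 67.25
tcp_pos: [508.9, 186.9, 112.4]
ee_rot: [[-0.984, 0.18, -0.002], [0.18, 0.984, 0.0], [0.002, -0.0, -1.0]]
wrist_force: [-13.3, 1.9, 8.5]
grip_width: 0.005
```

>>> step_arm(
  rows=[
    {"jaw": 1,"tx": -1.5,"ty": 0,"tz": 0,"spin": 0},
    {"jaw": 1,"tx": -1.5,"ty": 0,"tz": 0,"spin": 0},
    {"jaw": 1,"tx": -1.5,"ty": 0,"tz": 0,"spin": 0},
  ],
)

```text
clock: 67.55
tcp_pos: [508.9, 186.9, 111.9]
ee_rot: [[-0.984, 0.179, -0.004], [0.179, 0.984, 0.0], [0.004, -0.001, -1.0]]
wrist_force: [-9.3, 1.2, 6.1]
grip_width: -0.003
```

```bash
python3 - <<'E'
from h import *
o=observe(); print(loc(ST,o['tcp_pos']),o['tcp_pos'],o['wrist_force'])
E
```

```text
[-64.14721247   0.49817374] [508.86517909 186.90480566 111.94541193] [-9.3312203   1.21148858  6.06029517]
```

Gate back at its stop. Same retreat and check pose as before.

>>> step_arm(
  rows=[
    {"jaw": 1,"tx": 15,"ty": 0,"tz": 0,"spin": 0},
    {"jaw": 1,"tx": 35,"ty": 0,"tz": -20,"spin": 0},
    {"jaw": 1,"tx": 35,"ty": 0,"tz": -70,"spin": 0},
    {"jaw": 1,"tx": 35,"ty": 0,"tz": -120,"spin": 0},
    {"jaw": 1,"tx": 35,"ty": 0,"tz": -150,"spin": 0},
    {"jaw": 1,"tx": 35,"ty": 0,"tz": -150,"spin": 0},
    {"jaw": 1,"tx": 35,"ty": 0,"tz": -150,"spin": 0},
  ],
)

```text
clock: 68.25
tcp_pos: [476.6, 192.9, 262.8]
ee_rot: [[-0.984, 0.179, 0.002], [0.179, 0.984, 0.0], [-0.002, 0.001, -1.0]]
wrist_force: [0.1, -0.5, -0.2]
grip_width: 0.001
```

>>> step_arm(
  rows=[
    {"jaw": 1,"tx": -96,"ty": -101,"tz": 0,"spin": 8.5},
    {"jaw": 1,"tx": -96,"ty": -101,"tz": 0,"spin": 17},
    {"jaw": 1,"tx": -96,"ty": -101,"tz": 0,"spin": 25.5},
    {"jaw": 1,"tx": -96,"ty": -101,"tz": 0,"spin": 34},
    {"jaw": 1,"tx": -96,"ty": -101,"tz": 0,"spin": 42.5},
    {"jaw": 1,"tx": -96,"ty": -101,"tz": 0,"spin": 51},
    {"jaw": 1,"tx": -96,"ty": -101,"tz": 0,"spin": 59.5},
    {"jaw": 1,"tx": -96,"ty": -101,"tz": 0,"spin": 68},
    {"jaw": 1,"tx": -96,"ty": -101,"tz": 0,"spin": 76.5},
    {"jaw": 1,"tx": -96,"ty": -101,"tz": 0,"spin": 85},
  ],
)

```text
clock: 69.25
tcp_pos: [551.4, 76.2, 259.4]
ee_rot: [[0.099, 0.995, -0.004], [0.995, -0.099, -0.0], [-0.001, -0.004, -1.0]]
wrist_force: [-0.1, -0.1, 0.5]
grip_width: -0.001
```

>>> step_arm(
  rows=[
    {"jaw": 1,"tx": 0,"ty": 0,"tz": 0,"spin": 5},
    {"jaw": 1,"tx": 0,"ty": 0,"tz": 0,"spin": 5},
    {"jaw": 1,"tx": 0,"ty": 0,"tz": 0,"spin": 5},
    {"jaw": 1,"tx": 0,"ty": 0,"tz": 0,"spin": 5},
    {"jaw": 1,"tx": 0,"ty": 0,"tz": 0,"spin": 5},
  ],
)

```text
clock: 69.75
tcp_pos: [552.4, 76.2, 261.8]
ee_rot: [[0.178, 0.984, -0.001], [0.984, -0.178, -0.0], [-0.0, -0.001, -1.0]]
wrist_force: [0.1, -0.3, -0.5]
grip_width: -0.001
```

```bash
python3 - <<'E'
from h import *
f=grab('wrist'); np.save('w16.npy',f,allow_pickle=True)
cv2.imwrite('pics/w16.png',cv2.resize(f['pixels'][0:300,160:560,::-1],(800,600),interpolation=cv2.INTER_CUBIC))
a=f['pixels'].astype(float)
for n,y in (('mint',38.7),('pink',24.3),('brown',-6.7),('blue',-23.5),('sand',-37.6)):
    r=proj(f,[*w(ST,9,y),96])[0,1]; out=[]
    for lo,hi in ((280,302),(352,378)):
        s=a[int(r)-1:int(r)+2,lo:hi].mean(0); L=lo==280; ins=s[-5:].mean(0) if L else s[:5].mean(0); oth=s[:5].mean(0) if L else s[-5:].mean(0)
        t=(s-oth)@(ins-oth)/((ins-oth)@(ins-oth)); i=[k for k in range(len(t)-1) if (t[k]-.5)*(t[k+1]-.5)<=0][0]
        out.append(loc(ST,ray(f,lo+i+(.5-t[i])/(t[i+1]-t[i])+.5,r,96))[0])
    print(n,round(r,1),np.round(out,1),'mid %.1f width %.1f'%(np.mean(out),out[1]-out[0]))
o=observe(); print(o['tcp_pos'],o['clock'],o['wrist_force'])
E
```

```text
mint 46.4 [-21.6  38.7] mid 8.5 width 60.2
pink 66.7 [-21.8  38.2] mid 8.2 width 60.0
brown 108.4 [-21.7  37.7] mid 8.0 width 59.5
blue 129.9 [-22.1  37.7] mid 7.8 width 59.8
sand 147.4 [-23.   36.4] mid 6.7 width 59.4
[552.43886263  76.26152492 261.97520456] 69.8 [ 0.75803616 -0.27644371 -0.47273831]
```

View pics/w16.png

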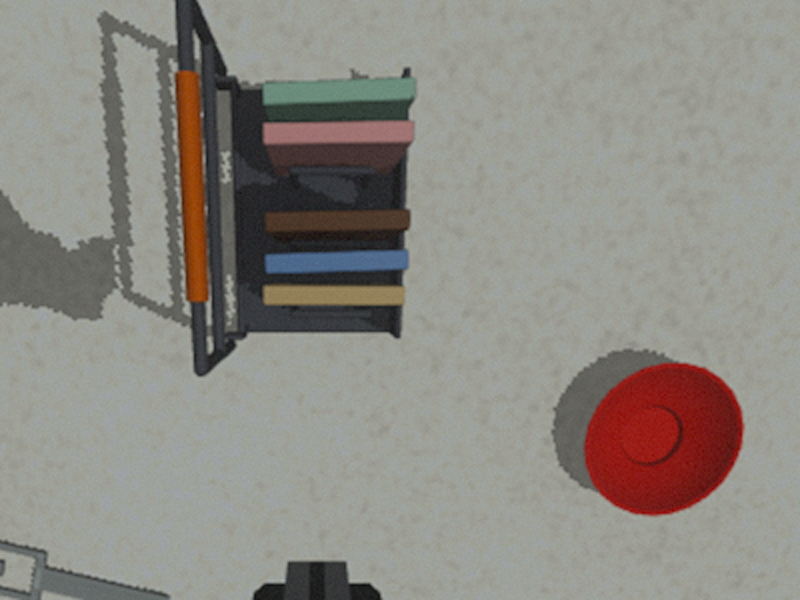

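The four other tiles lie on one line within 0.7 mm, which is the flush plane. Sand sits about 1 mm short of it, inside the 2.5 mm tolerance. The gate is up and the arm is clear, so I am handing in.

```bash
python3 -c "
from h import *
print(workorder.close_job())"
```

```text
the job is handed in; nothing more can be done
None
```

I handed the job in at 69.8 s of the 210 s allowed. All five tiles present are in the stand and the guard gate is fully up; no verdict was reported.

**What I did:**
- I swung the gate down and moved the tiles into slots of their own: sand at y = -40, blue at -24, brown at -8, pink at 24 and mint at 40. The grey tile was absent.
- I tapped the row against the back panel and swung the gate up.
- My first check showed sand only 0.5 mm inside the limit. I lowered the gate again, re-tapped all five tiles and raised it to its stop.

**Last checks:**
- **Taps:** all five final taps stopped firmly at the same depth, within about 0.2 mm.
- **Tile positions:** the last wrist picture gave tile centres at x = 8.5 (mint), 8.2 (pink), 8.0 (brown), 7.8 (blue) and 6.7 mm (sand), where flush is 9.0. All are inside 6.5–11.5, but sand's raw reading is thin and disagrees with the taps. It reads about 1 mm short of the line the other four form, and re-tapping did not raise it (7.0 mm before).
- **Upright and gate:** all five tiles looked upright. The gate stopped moving under 9–14 N, at the same place as the first time, when its top bar read x = -48.
- **Side camera:** it read sand about 6 mm further forward than the wrist camera did. It had shown an offset of about the same size on the gate bar, so I did not use it for that position.
- **Other objects:** I saw no sign of any being moved, but I did not measure them again at the end.

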